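# Load an index plunger and hold its bayonet spring cap locked

## Robot

A 6-joint arm with a two-finger parallel gripper is mounted at the origin on a cart in front of the work surface, level with it; the furniture and walls round the work are solid. World frame = base frame: x ahead of the robot, y to its left, z up, the work surface at z = 0. Lengths are in mm, angles in rad, forces in N, time in s.
With the tool pointing down it reaches from about 275 to 1000 mm from the base axis. Payload 8.4 kg.
Tool frame: the origin (TCP) lies at the very end of the fingers, on their centre line; the grasp point (between the pads) lies 19 mm behind it; z points along the fingers, y is the direction in which the jaws open and shut (so a half turn about z gives the same grasp; the last joint's range is limited). The gripper opens to 85 mm and grips with 20 to 120 N. Pads are 22 mm wide; open, the fingers measure 114 mm over their backs; the gripper's body (76 mm by 85 mm) begins 54 mm behind the grasp point. The pads swing forward as they close: fully open they stand 13 mm farther back than shut.
Start: joints at [-1.174, 0.353, 1.633, -0, 1.155, -0.002], TCP at [242.694, -575.958, 231.281] pointing down, gripper open.
Joint ranges: [-2.63, 2.63], [-0.92, 2.1], [0.06, 2.66], [-1.3, 4.44], [0, 2.69], [-3.02, 3.02]. Speed limits (rad/s): [2.22, 2.22, 2.79, 3.14, 3.14, 3.14].

## Interface

Orientations are given as [roll, pitch, yaw] about the fixed x, y, z axes, in that order (R = Rz(yaw) Ry(pitch) Rx(roll)).
In Python, from rig import sense, grab_frame, sign_off, masks_of gives the robot as it stands. The module is installed in compiled form; this text tells all that it offers.
- The arm moves only by the shell command python3 -m inch 'ROWS' [FORCE]. ROWS is JSON, a list of rows, each an object of numbers: "gripper": the finger opening in m, from 0 to 0.0854; "tx", "ty", "tz": the shift along the tool's x, y, z in m; "spin": the turn about the tool's z in degrees. In form: [{"gripper": .., "tx": .., "ty": .., "tz": .., "spin": ..}, ...]. A call has exactly 8 rows; each row shifts and turns the commanded pose from where the row before left it, along the tool's axes as they then stand; what a row does not reach is not made up. A row lasts 1/10 s, in which the tool goes at most 50 mm and 8.59 degrees, less where a joint would pass 70% of its speed; a pose out of reach is approached as far as the arm can. A call is refused whole if a number of a shift passes 0.05 or a number of a turn 8.59, either way. A call with a gripper value outside its range is refused whole. The fingers move at their own pace and stop on an object; FORCE is the grip in N (left out, the last holds). Time passes only in rows, so rows that do not move let the fingers close, or fill a call up. It gives the time, the measured TCP pose, the force and the opening at its end, in the units of the state.
- sense(): the state, without advancing time (a new reading comes with each control period).
- grab_frame(name): name is "scene" or "side" or "wrist"; returns a dict with "pixels" (480x640x3 uint8, red, green, blue), "K" (3x3 intrinsics, pixels), "k1" (the pictures are not rectified: a ray, as slopes to the right and down, at radius r is drawn at 1 + k1 r^2 times it, then the intrinsics apply), "extrinsics" (4x4, takes a point from camera to world coordinates). Camera axes: x right, y down, z forward; pixel columns grow to the right and rows downward; lengths in mm; the calibration is good to about 2 mm. A picture is of the moment at which its call begins. There is no depth.
- sign_off(): hands the job in, once; it reports no verdict.
Trained networks look in the newest picture that a camera, given by its name, has taken for a name from the list of things; names that differ only in an ending like _2 or _b are one class to them, and where a whole thing is asked for, a point or a joint stands for the part that bears it (a point fixed in the world has none). Each returns a list of dicts, best first, with "conf" (0 to 1); they miss things now and then, are a little off and sometimes report something else, mostly with a low value. They report only what shows in the picture. A call takes as long as a camera call. They do not tell look-alikes from the thing itself.
- masks_of(camera, target): "pixels" (480x640 bool, what is visible of it) and "centre" ([row, column] in pixels, amid what is visible of it).
The state is a dict: "clock": time; "qpos": joint angles; "qvel": joint speeds; "joint_efforts": joint torques, N m; "eef_pos": TCP position; "tcp_rot": TCP orientation; "contact_force": force on the tool from outside, world axes, zero at the start; "wrist_torque": the same for the moment, N m; "opening": opening from 0.0 (shut) to 1.0 (fully open).
Only numpy, scipy, OpenCV 4.12 (cv2) and the standard library are available. Lean on these libraries where they do the work, as an engineer would, in place of code of your own. Each camera call takes 0.05 s, during which the arm holds its last target.

## Task

Assemble the index plunger: pick the longer of the two pins out of the stand with the tongs, never touching that pin with the gripper itself, drop it down the middle of the housing, and lay the tongs back on the bench. Then take the spring cap by its wing, enter its two lugs in the notches of the rim, push it down against the spring and turn it clockwise (seen from above) about a quarter turn to the stop. Finish still gripping the cap and pressing it fully home, flange flush on the rim and turned to the stop, so that a colleague can fit the lock screw; leave the other things on the bench where they are.

Things in the scene. Friction and masses are not known exactly. Their poses are not given: they have to be found in the camera images.
- mouth (a point): Centre of the housing's open mouth at rim height, 66 mm above the bench; z up, x to the middle of one entry notch (the other is opposite). Mouth 31 mm wide; notches 13 mm wide, out to radius 22 mm. The rim is 6 mm thick; in the groove below it the lugs can turn clockwise only (seen from above), 80 degrees from notch to stop.
- housing: Fixed plunger housing: steel cylinder, 56 mm diameter, 66 mm tall, on an 8 mm thick base plate 100 mm (x) by 84 mm (y) with screw heads to 14 mm in the corners; origin at the middle of its underside. Inside, 21 mm below the rim, a countersink leads into a central bore of 15 mm diameter that ends 62 mm below the rim.
- cap_center (a point): Loose spring cap: middle of the flange's underside, half-way up the cap, 26 mm above its foot; z up. Flange 54 mm across, 5 mm thick; it ends flush on the rim. On it a wing bar, 44 mm along x, 20 mm wide along y, 24 mm tall, to be gripped across its width. The cap stands upright on its sprung foot, 55 mm tall, about 0.19 kg.
- spring_cap: The same cap; origin under its foot, axes as cap_center. Below the flange: spigot of 27 mm diameter, 15 mm long, with two opposite lugs along +x and -x, 9 mm wide, out to radius 20 mm, 9 to 15 mm below the flange. They pass the notches when the cap's x lies along the housing's x (either way round, half a turn is the same).
- cap_spring (a joint): How far the cap's sprung foot (22 mm disc, 11 mm below the spigot) is pushed in, m: 0 out, 0.011 in. 3 N to start, 0.8 N more per mm. On the pin it reads 0.008 with the cap fully home (about 10 N); let go, the turned cap rises 3 mm until its lugs meet the rim's underside.
- tongs_grip (a point): Where to grip the loose steel tongs: midway between their dark finger pads (34 mm long, 14 mm tall), 7 mm up as they lie; x along the tongs to the jaws, y across the arms. The jaw ends lie 80 mm ahead of this point, the hinges 69 mm and the bow's end 81 mm behind it. Flat jaws, 8 mm tall at mid height; take a pin about 8 mm short of the ends.
- tongs: The same tongs, 72 g; origin under their middle, on the bench as they lie, z up. Two spring arms: relaxed 32 mm over the finger pads and 35 mm between the jaw ends; squeezed to 26 mm (about 6 N) they can be carried with the jaws about 23 mm apart; at 20 mm (14 N) the jaws meet a 10 mm pin, more squeeze grips it.
- plunger_pin_center (a point): Centre of the longer pin in the stand: plain steel, 10 mm diameter, 44 mm long, 30 g, upright, foot on the bench, its top 44 mm above the bench and 26 mm above the stand. Fully down the bore its centre is 40 mm below the rim.
- short_pin_center (a point): Centre of the shorter pin, 10 mm diameter, 28 mm long, upright in the stand, where it stays.
- pin_stand: Fixed aluminium block, 34 mm (x) by 86 mm (y), 18 mm tall, origin under its middle; two holes of 12.5 mm diameter, 20 mm either side of the middle along y, hold the two pins, either way round.
- plunger_pin: The longer pin; origin at the middle of its lower end, z up along it.
- lock_screw: Black socket cap screw, 40 mm long, standing on its head; stays where it is.
- hex_key: Black hex L-key, 104 mm, lying; stays where it is.
- spacer: Steel spacer ring, 46 mm diameter, 12 mm tall; stays where it is.
- vee_block: Ground steel V-block, 48 x 44 x 36 mm; stays where it is.
- marker: White and blue marker pen, 135 mm, lying; stays where it is.
- brush: Cleaning brush, 99 mm, lying; stays where it is.
Mind the look-alikes: they are no part of the job. Leave any pink look-alike of the spring_cap alone.

How it is judged (in metres and radians):
On the way, in this order (a step that is already met when the one before it is completed fails the run):
1. the longer pin is lifted clear of its stand by the tongs (height (world z) of plunger_pin_center above 0.045 m and contact force between tongs and plunger_pin above 0.5 N), for 0.2 s.
2. the pin stands at the bottom of the housing's bore, free of the tongs (horizontal distance between plunger_pin_center and mouth below 0.006 m and z of plunger_pin_center in the frame of mouth below -0.037 m and contact force between tongs and plunger_pin below 0.05 N), for 0.2 s.
3. the tongs lie on the bench, out of the gripper (height (world z) of tongs below 0.006 m and angle between tongs's own z axis and vertical below 0.1 rad and contact force between the fingers and tongs below 0.05 N), for 0.2 s.
4. the cap is pushed down through the rim, lugs in the notches (horizontal distance between cap_center and mouth below 0.003 m and z of cap_center in the frame of mouth below 0.006 m and angle between the x axis of cap_center and the x axis of mouth, either way round below 0.5 rad), for 0.05 s.
At the end, for the whole second after the job is handed in: Cap gripped (3 N or more), flange within 1.5 mm of the rim, centred within 3 mm, upright, turned at least 69 of 80 degrees, spring in 6.2 mm or more on the pin, which stands within 3 mm of the bore's bottom; tongs flat and still on the bench; short pin within 10 mm of its start (horizontal distance between cap_center and mouth below 0.003 m and z of cap_center in the frame of mouth below 0.0015 m and angle between cap_center's own z axis and vertical below 0.08 rad and angle between the x axis of cap_center and the x axis of mouth, either way round above 1.2 rad and value of joint cap_spring above 0.0062 m and contact force between the fingers and spring_cap above 3 N and horizontal distance between plunger_pin_center and mouth below 0.006 m and z of plunger_pin_center in the frame of mouth below -0.037 m and height (world z) of tongs below 0.006 m and angle between tongs's own z axis and vertical below 0.1 rad and linear speed of tongs below 0.02 m/s and distance of short_pin_center from where it was at the start of the episode below 0.01 m); the arm keeps its last pose, push and grip.
It fails at once if the gripper touches the longer pin (contact force between the fingers and plunger_pin above 0.5 N).
It fails at once if another thing on the bench is moved more than 30 mm (distance of any of lock_screw, hex_key, spacer, vee_block, marker, brush from where it was at the start of the episode above 0.03 m).
It also fails if it takes over 61 s, if anything falls off the work surface, if the arm or the gripper's body presses on something with over 40 N, if the wrist force passes 120 N, or if a joint passes its speed limit or range.

## Working session

There is one attempt and no reset: what is moved stays moved. The work goes in short steps, Python scripts to look and compute and a shell command to move; the robot and the scene stay as the last step left them, time stands still between calls to the robot, and variables do not carry over. Pictures are saved under pics/ and viewed, and the job is handed in when it is done.

```bash
ls; mkdir -p pics; cat > h.py <<'E'
import numpy as np,cv2
from rig import sense,grab_frame,masks_of
def ray(f,u,v):
    K=np.array(f["K"]);k=f["k1"];T=np.array(f["extrinsics"])
    x=(u-K[0,2])/K[0,0];y=(v-K[1,2])/K[1,1]
    rd=np.hypot(x,y);r=rd
    for _ in range(30): r=rd/(1+k*r*r)
    s=r/rd if rd>0 else 1
    d=T[:3,:3]@np.array([x*s,y*s,1.]);return T[:3,3],d
def at(f,u,v,z):
    o,d=ray(f,u,v);return o+d*(z-o[2])/d[2]
def proj(f,P):
    K=np.array(f["K"]);k=f["k1"];T=np.array(f["extrinsics"])
    p=T[:3,:3].T@(np.array(P,float)-T[:3,3]);x,y=p[:2]/p[2];s=1+k*(x*x+y*y)
    return np.array([K[0,0]*x*s+K[0,2],K[1,1]*y*s+K[1,2]])
def tri(obs):
    A=np.zeros((3,3));b=np.zeros(3);L=[]
    for f,u,v in obs:
        o,d=ray(f,u,v);d=d/np.linalg.norm(d);M=np.eye(3)-np.outer(d,d);A+=M;b+=M@o;L.append((M,o))
    p=np.linalg.solve(A,b);return p,[np.linalg.norm(M@(p-o)) for M,o in L]
def save(f,n): cv2.imwrite("pics/"+n,np.ascontiguousarray(f["pixels"][:,:,::-1]))
def crop(f,n,u0,v0,u1,v1,s):
    im=f["pixels"][v0:v1,u0:u1,::-1];cv2.imwrite("pics/"+n,cv2.resize(im,None,fx=s,fy=s,interpolation=cv2.INTER_CUBIC))
import pickle
def keep(f,n): pickle.dump({k:np.array(v) for k,v in f.items()},open(n+'.pkl','wb'))
def load(n): return pickle.load(open(n+'.pkl','rb'))
E
python3 - <<'E'
from h import *
for c in("scene","side","wrist"):
    f=grab_frame(c);save(f,c+"0.png");keep(f,c+"0");print(c,f["K"],f["k1"],np.round(f["extrinsics"],3))
print(sense())
E
```

```text
pics
scene [[457.95028417   0.         321.961564  ]
 [  0.         457.95028417 237.06968274]
 [  0.           0.           1.        ]] 0.03450982578746994 [[-8.01000e-01 -4.52000e-01  3.93000e-01  1.93626e+02]
 [-5.98000e-01  6.01000e-01 -5.29000e-01  4.42794e+02]
 [ 3.00000e-03 -6.59000e-01 -7.52000e-01  7.97539e+02]
 [ 0.00000e+00  0.00000e+00  0.00000e+00  1.00000e+00]]
side [[581.35219233   0.         312.98861966]
 [  0.         581.35219233 237.97987394]
 [  0.           0.           1.        ]] -0.1778762569009094 [[ 9.700000e-01 -7.200000e-02  2.320000e-01  2.384970e+02]
 [-2.420000e-01 -3.530000e-01  9.040000e-01 -1.305538e+03]
 [ 1.700000e-02 -9.330000e-01 -3.590000e-01  5.576990e+02]
 [ 0.000000e+00  0.000000e+00  0.000000e+00  1.000000e+00]]
wrist [[379.39921243   0.         316.154699  ]
 [  0.         379.39921243 236.58019989]
 [  0.           0.           1.        ]] 0.00813569017566941 [[ 3.87000e-01 -8.88000e-01 -2.50000e-01  3.05376e+02]
 [-9.22000e-01 -3.73000e-01 -1.03000e-01 -5.49495e+02]
 [-1.00000e-03  2.70000e-01 -9.63000e-01  3.73250e+02]
 [ 0.00000e+00  0.00000e+00  0.00000e+00  1.00000e+00]]
{'clock': 0.15, 'qpos': array([-1.17440272e+00,  3.53456506e-01,  1.63392675e+00,  2.79873301e-05,
        1.15519381e+00, -2.41677341e-03]), 'qvel': array([ 1.28657661e-04, -1.98628960e-03, -1.74754787e-03, -5.88281264e-04,
        1.12031826e-05,  4.38110253e-04]), 'joint_efforts': array([-1.25208935e-03, -6.05637789e+01, -3.42340028e+01, -8.38188953e-05,
        6.15957164e-03,  4.58189186e-05]), 'eef_pos': array([ 242.56930391, -575.64089439,  230.77011665]), 'tcp_rot': array([-3.14060831e+00, -2.79727495e-05,  3.98799055e-01]), 'contact_force': array([-0.20111931, -0.4252258 , -0.0173127 ]), 'wrist_torque': array([ 0.06636493, -0.04511905, -0.05136596]), 'opening': 0.9956717763921579}
```

View pics/scene0.png

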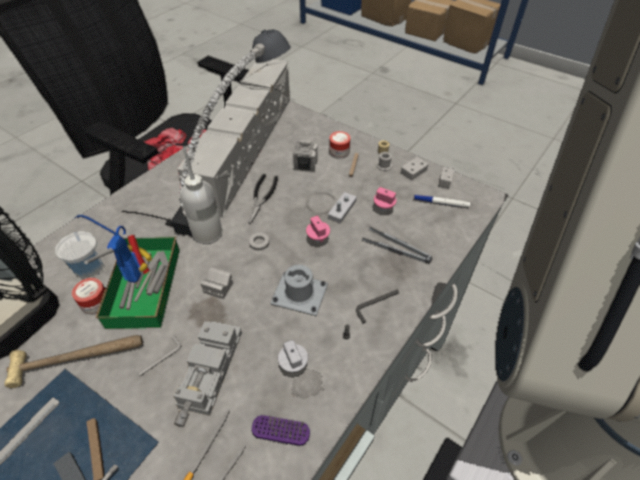

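View pics/side0.png

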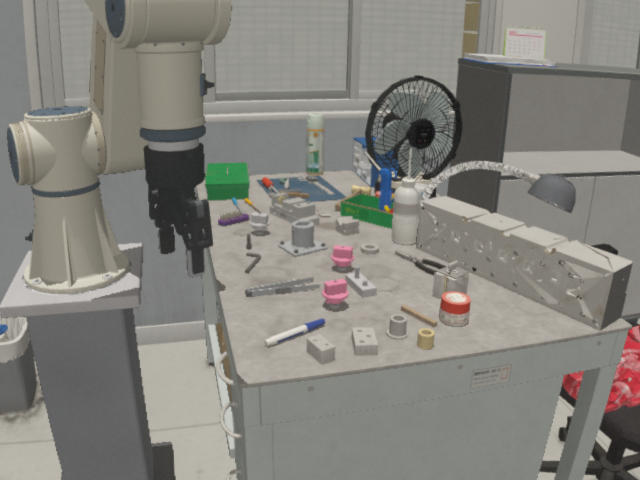

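View pics/wrist0.png

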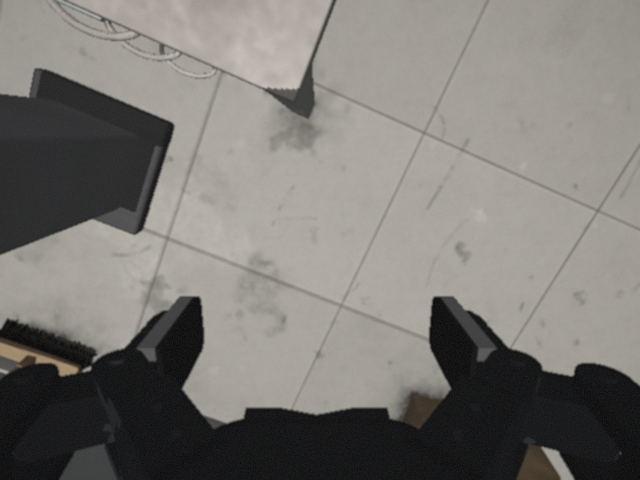

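The grey cap is at scene (292,357). The pink look-alikes are at (317,231) and (385,199). The housing is at (300,287), the stand at (342,206) and the tongs at (398,245). Next I'll take close crops and coarse positions.

```bash
python3 - <<'E'
from h import *
S=load("scene0");D=load("side0")
crop(S,"c1.png",260,180,440,380,4); crop(D,"c2.png",220,200,420,320,4)
from rig import grab_frame
for c,F in(("scene",S),("side",D)):
    grab_frame(c)
    for t in("tongs","tongs_grip","pin_stand","plunger_pin","plunger_pin_center","short_pin_center","housing","spring_cap"):
        for m in masks_of(c,t)[:4]:
            print(c,t,round(m["conf"],2),np.round(m["centre"][::-1]),m["pixels"].sum(),np.round(at(F,m["centre"][1],m["centre"][0],10)))
print(sense()["clock"])
E
```

```text
scene tongs 0.76 [403. 250.] 570 [ 437. -190.   10.]
scene tongs_grip 0.73 [400. 247.] 689 [ 447. -194.   10.]
scene tongs_grip 0.4 [292. 358.] 698 [471. 160.  10.]
scene pin_stand 0.65 [342. 209.] 385 [ 621. -214.   10.]
scene plunger_pin 0.4 [341. 206.] 49 [ 628. -218.   10.]
scene plunger_pin_center 0.49 [339. 210.] 42 [ 625. -206.   10.]
scene housing 0.8 [299. 290.] 1861 [555.  35.  10.]
scene housing 0.47 [401. 249.] 661 [ 442. -188.   10.]
scene spring_cap 0.72 [385. 197.] 397 [ 559. -312.   10.]
scene spring_cap 0.68 [318. 231.] 401 [ 623. -121.   10.]
scene spring_cap 0.61 [290. 355.] 704 [478. 159.  10.]
scene spring_cap 0.34 [398. 250.] 656 [ 446. -183.   10.]
side tongs 0.7 [279. 286.] 740 [ 449. -193.   10.]
side tongs_grip 0.73 [256. 220.] 301 [468. 244.  10.]
side tongs_grip 0.61 [280. 288.] 734 [ 451. -202.   10.]
side pin_stand 0.72 [360. 286.] 427 [ 621. -231.   10.]
side plunger_pin 0.38 [359. 272.] 41 [ 643. -159.   10.]
side plunger_pin_center 0.5 [358. 270.] 57 [ 643. -148.   10.]
side short_pin_center 0.33 [257. 220.] 310 [469. 239.  10.]
side housing 0.62 [257. 222.] 266 [467. 224.  10.]
side housing 0.57 [300. 241.] 883 [552.  58.  10.]
side spring_cap 0.87 [333. 294.] 507 [ 554. -252.   10.]
side spring_cap 0.62 [341. 255.] 435 [630. -53.  10.]
side spring_cap 0.55 [257. 222.] 315 [466. 227.  10.]
side spring_cap 0.44 [247. 243.] 65 [418.  74.  10.]
1.05
```

View pics/c1.png

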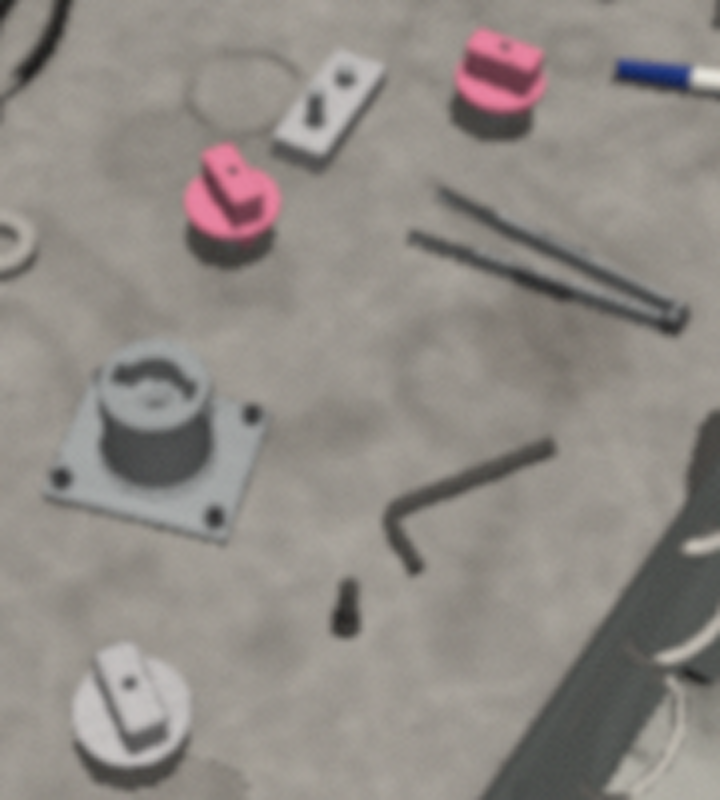

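View pics/c2.png

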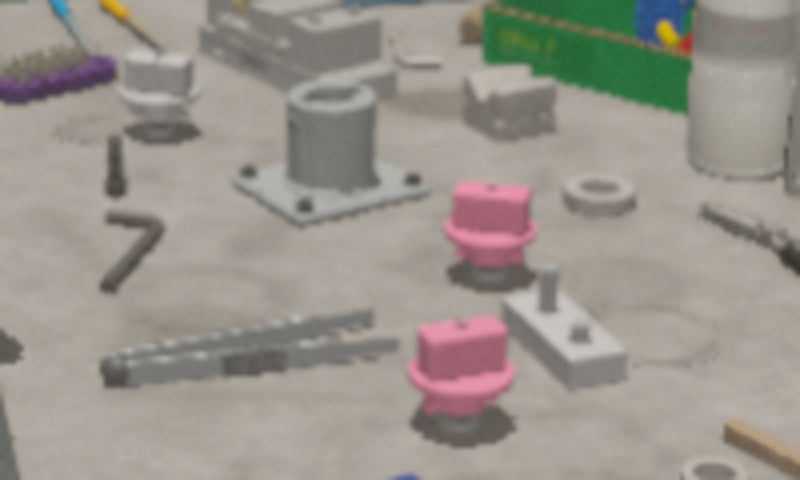

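```bash
python3 - <<'E'
from h import *
S=load("scene0");D=load("side0")
c=lambda x,y:(260+x/4,180+y/4)
d=lambda x,y:(220+x/4,200+y/4)
for n,a,b,z in(("bow",(678,316),(112,370),7),("jawA",(438,187),(372,318),7),("jawB",(410,237),(396,345),7),("pad",(540,280),(252,360),7),("long top",(316,97),(549,270),44),("short top",(345,75),(580,330),28),("mouth",(153,385),(330,92),66),("captop",(130,684),(157,58),50)):
    print(n,np.round(at(S,*c(*a),z)),np.round(at(D,*d(*b),z)),[np.round(q,1) for q in tri([(S,*c(*a)),(D,*d(*b))])])
E
```

```text
bow [ 379. -204.    7.] [ 381. -204.    7.] [array([ 379.7, -204.6,    7. ]), array([1., 1.])]
jawA [ 536. -206.    7.] [ 531. -169.    7.] [array([ 527.5, -194.3,   20.3]), array([3., 3.])]
jawB [ 528. -164.    7.] [ 536. -206.    7.] [array([ 539.4, -177.6,   -8.7]), array([4.2, 4.2])]
pad [ 452. -181.    7.] [ 456. -207.    7.] [array([ 457.5, -189.2,   -2.7]), array([1.8, 1.8])]
long top [ 616. -193.   44.] [ 621. -206.   44.] [array([ 621.6, -198.4,   39.2]), array([2.4, 2.4])]
short top [ 622. -233.   28.] [ 625. -250.   28.] [array([ 627.5, -239. ,   21.5]), array([1.6, 1.6])]
mouth [551.  38.  66.] [555.  39.  66.] [array([553.2,  37.8,  65.8]), array([1.5, 1.5])]
captop [465. 164.  50.] [466. 173.  50.] [array([464.1, 164.8,  52.6]), array([0.4, 0.4])]
```

```bash
python3 -m inch '[{"gripper":0.05,"tx":0.04,"ty":-0.03,"tz":0,"spin":0},{"gripper":0.05,"tx":0.04,"ty":-0.03,"tz":0,"spin":0},{"gripper":0.05,"tx":0.04,"ty":-0.03,"tz":0,"spin":0},{"gripper":0.05,"tx":0.04,"ty":-0.03,"tz":0,"spin":0},{"gripper":0.05,"tx":0.04,"ty":-0.03,"tz":0,"spin":0},{"gripper":0.05,"tx":0.04,"ty":-0.03,"tz":0,"spin":0},{"gripper":0.05,"tx":0.04,"ty":-0.03,"tz":0,"spin":0},{"gripper":0.05,"tx":0.04,"ty":-0.03,"tz":0,"spin":8}]'
```

```text
clock: 1.85
eef_pos: [443.3, -232.2, 231.6]
tcp_rot: [3.141, -0.001, 0.27]
contact_force: [-0.1, -0.3, -0.7]
opening: 0.585
```

```bash
python3 - <<'E'
from h import *
f=grab_frame("wrist");save(f,"w1.png");keep(f,"w1");print(sense())
E
```

```text
{'clock': 1.9, 'qpos': array([-0.47693416,  0.15789298,  1.89424297,  0.00392589,  1.08860394,
        0.83972873]), 'qvel': array([-0.09579557,  0.00507331, -0.00408639, -0.02437011,  0.00140976,
       -0.44331118]), 'joint_efforts': array([ -8.96701545, -45.05067587, -32.37515688,  -2.58866899,
         0.05089879,  -4.75728035]), 'eef_pos': array([ 446.03598328, -227.44568192,  231.63792304]), 'tcp_rot': array([-3.13956931e+00, -2.95584324e-03,  2.52311406e-01]), 'contact_force': array([ 1.94789707,  2.47473786, -0.24007602]), 'wrist_torque': array([ 0.10662362, -0.06187949,  0.0077903 ]), 'opening': 0.5881826276739142}
```

View pics/w1.png

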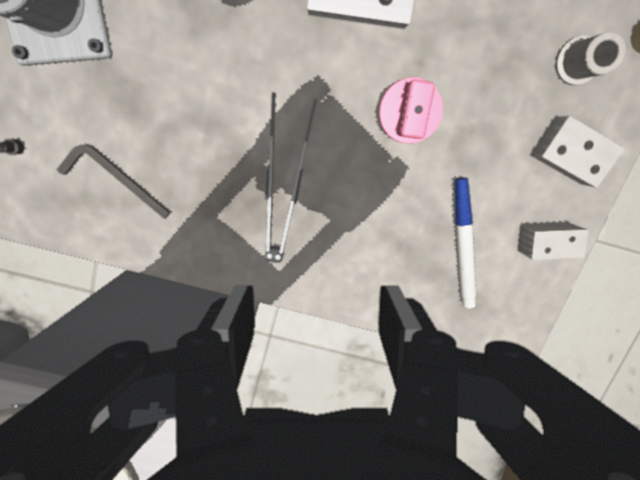

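The wrist view shows the tongs, with the bow end at (274,258) and the jaw ends at (273,95) and (316,99). The real stand is cut off at the top, around (385,3).

```bash
python3 - <<'E'
from h import *
f=load("w1");crop(f,"w1c.png",230,80,350,270,3)
b=at(f,274,261,7);j1=at(f,273,94,7);j2=at(f,316,98,7);j=(j1+j2)/2
print(b,j1,j2,np.linalg.norm(j1-j2),np.linalg.norm(b-j));u=(j-b)/np.linalg.norm(j-b);print("yaw",np.arctan2(u[1],u[0]),"grip",j-80*u,b+81*u)
E
```

```text
[ 373.33725116 -206.92050704    7.        ] [ 529.07704672 -168.08442748    7.        ] [ 536.17523422 -206.64868183    7.        ] 39.2120642146759 160.4846014779444
yaw 0.1221466764961331 grip [ 453.22219126 -197.11400816    7.        ] [ 453.73374973 -197.05121037    7.        ]
```

View pics/w1c.png

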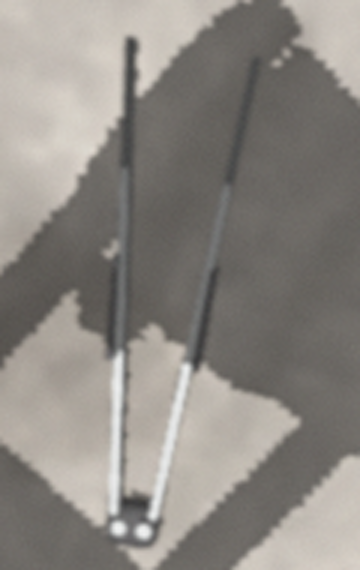

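```bash
python3 -m inch '[{"gripper":0.05,"tx":0.004,"ty":-0.0075,"tz":0.02,"spin":0},{"gripper":0.05,"tx":0.004,"ty":-0.0075,"tz":0.02,"spin":0},{"gripper":0.05,"tx":0.004,"ty":-0.0075,"tz":0.02,"spin":0},{"gripper":0.05,"tx":0.004,"ty":-0.0075,"tz":0.02,"spin":0},{"gripper":0.05,"tx":0,"ty":0,"tz":0.02,"spin":8},{"gripper":0.05,"tx":0,"ty":0,"tz":0,"spin":0},{"gripper":0.05,"tx":0,"ty":0,"tz":0,"spin":0},{"gripper":0.05,"tx":0,"ty":0,"tz":0,"spin":0}]'
python3 - <<'E'
from h import *
f=grab_frame("wrist");save(f,"w2.png");keep(f,"w2");s=sense();print(s['eef_pos'],s['tcp_rot'],s['opening'],s['qpos'])
E
```

```text
clock: 2.7
eef_pos: [450.5, -201.5, 132.3]
tcp_rot: [3.141, -0.001, 0.134]
contact_force: [0.1, 0.7, -0.3]
opening: 0.586
[ 450.57377511 -201.49932708  132.39498853] [ 3.14061789e+00 -1.56295246e-03  1.32891974e-01] 0.5851077736769384 [-4.23565589e-01  2.76356065e-01  2.00113209e+00 -2.87491500e-06
  8.62262496e-01  1.01434139e+00]
```

View pics/w2.png

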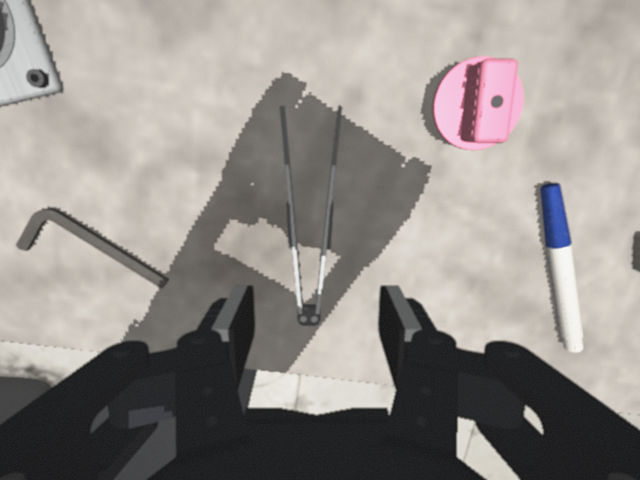

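```bash
python3 - <<'E'
from h import *
f=load("w2")
b=at(f,309,325,7);j1=at(f,282.5,106,7);j2=at(f,339.5,106,7);j=(j1+j2)/2
p=(at(f,291.5,225,11)+at(f,329.5,228,11))/2
print(b,j1,j2,np.linalg.norm(j1-j2),np.linalg.norm(b-j),p);u=(j-b)/np.linalg.norm(j-b);print("yaw",np.arctan2(u[1],u[0]),"grip",j-80*u,b+81*u)
g=(j-80*u+b+81*u)/2;yaw=sense()['tcp_rot'][2];e=g-sense()['eef_pos']
print("tx",e@[np.cos(yaw),np.sin(yaw),0],"ty",e@[np.sin(yaw),-np.cos(yaw),0])
E
```

```text
[ 371.66056239 -206.61989894    7.        ] [ 530.62619354 -168.38750894    7.        ] [ 535.66692554 -206.16224189    7.        ] 38.109571349865085 162.64057677083684 [ 451.76579506 -197.52127626   11.        ]
yaw 0.11922566213554021 grip [ 453.71447667 -196.79034759    7.        ] [ 452.08554629 -196.98548337    7.        ]
tx 2.9167430160851278 ty -4.262523052225144
```

```bash
python3 -m inch '[{"gripper":0.05,"tx":0.003,"ty":-0.0043,"tz":0.03,"spin":0.8},{"gripper":0.05,"tx":0,"ty":0,"tz":0.03,"spin":0},{"gripper":0.05,"tx":0,"ty":0,"tz":0.03,"spin":0},{"gripper":0.05,"tx":0,"ty":0,"tz":0.02,"spin":0},{"gripper":0.05,"tx":0,"ty":0,"tz":0.01,"spin":0},{"gripper":0.05,"tx":0,"ty":0,"tz":0.005,"spin":0},{"gripper":0.05,"tx":0,"ty":0,"tz":0.003,"spin":0},{"gripper":0.05,"tx":0,"ty":0,"tz":0.001,"spin":0}]'
python3 - <<'E'
from h import *
f=grab_frame("wrist");save(f,"w3.png");keep(f,"w3");s=sense();print(s['eef_pos'],s['tcp_rot'],s['opening'],s['contact_force'])
E
```

```text
clock: 3.55
eef_pos: [452.9, -196.6, 2.9]
tcp_rot: [3.141, -0.001, 0.117]
contact_force: [0.2, 0.3, -0.2]
opening: 0.585
[ 452.87306969 -196.60766098    2.90647372] [ 3.14095831e+00 -1.12468375e-03  1.17138178e-01] 0.5856033834590978 [-0.25409029  0.25924843 -0.78954372]
```

View pics/w3.png

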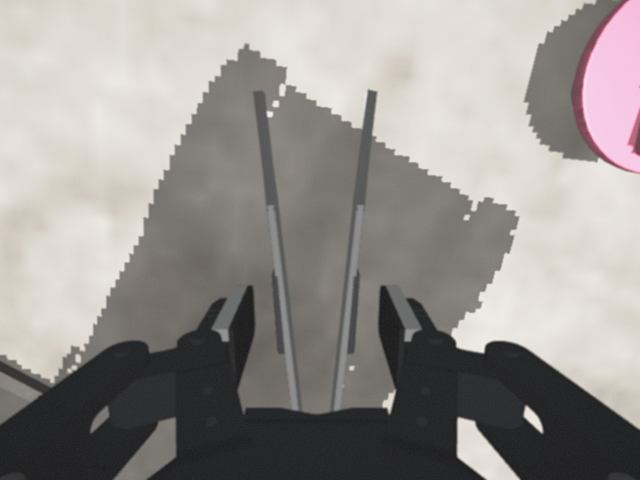

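```bash
python3 - <<'E'
from h import *
f=load("w3")
for q in((275,270),(282,352),(357,270),(350,352)): print(q,at(f,*q,14))
for q in((260,92),(372,92)): print(q,at(f,*q,11))
print(proj(f,[452.9,-196.6,3]))
E
python3 -m inch '[{"gripper":0.026,"tx":0,"ty":0,"tz":0,"spin":0},{"gripper":0.026,"tx":0,"ty":0,"tz":0,"spin":0},{"gripper":0.026,"tx":0,"ty":0,"tz":0,"spin":0},{"gripper":0.026,"tx":0,"ty":0,"tz":0,"spin":0},{"gripper":0.026,"tx":0,"ty":0,"tz":0,"spin":0},{"gripper":0.026,"tx":0,"ty":0,"tz":0,"spin":0},{"gripper":0.026,"tx":0,"ty":0,"tz":0,"spin":0},{"gripper":0.026,"tx":0,"ty":0,"tz":0,"spin":0}]' 40
python3 - <<'E'
from h import *
f=grab_frame("wrist");save(f,"w4.png");keep(f,"w4");s=sense();print(s['eef_pos'],s['tcp_rot'],s['opening'],s['contact_force'])
E
```

```text
(275, 270) [ 469.41924721 -179.59469778   14.        ]
(282, 352) [ 435.53631405 -185.32375774   14.        ]
(357, 270) [ 472.9224899  -209.66793761   14.        ]
(350, 352) [ 438.6265801 -211.8890143   14.       ]
(260, 92) [ 530.4902353 -168.9655483   11.       ]
(372, 92) [ 534.81067047 -205.96094121   11.        ]
[315.60458811 302.60346998]
clock: 4.4
eef_pos: [452.9, -196.6, 3.1]
tcp_rot: [3.141, -0.001, 0.117]
contact_force: [-1.0, 0.2, 6.2]
opening: 0.3
[ 452.8859892  -196.57452362    3.04910916] [ 3.14090932e+00 -1.19401222e-03  1.17054810e-01] 0.30392875670396763 [-0.37358291  0.13973381  4.94707712]
```

View pics/w4.png

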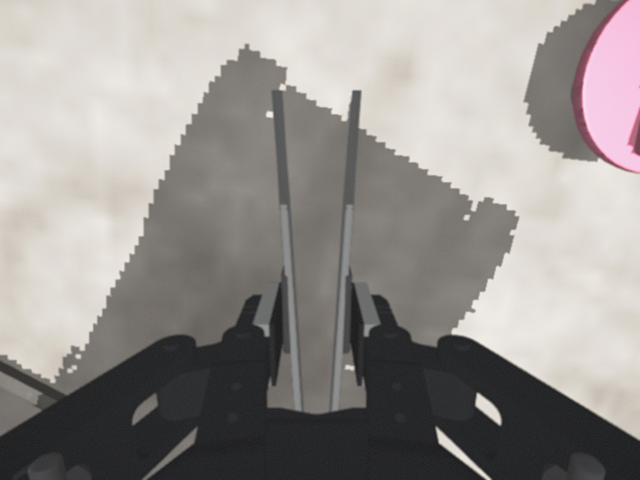

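```bash
python3 -m inch '[{"gripper":0.026,"tx":0,"ty":0,"tz":-0.005,"spin":0},{"gripper":0.026,"tx":0,"ty":0,"tz":-0.015,"spin":0},{"gripper":0.026,"tx":0,"ty":0,"tz":-0.03,"spin":0},{"gripper":0.026,"tx":0.025,"ty":0.006,"tz":-0.03,"spin":0},{"gripper":0.026,"tx":0.025,"ty":0.006,"tz":-0.01,"spin":0},{"gripper":0.026,"tx":0.015,"ty":0.006,"tz":0,"spin":0},{"gripper":0.026,"tx":0.01,"ty":0.001,"tz":0,"spin":0},{"gripper":0.026,"tx":0,"ty":0,"tz":0,"spin":0}]'
python3 - <<'E'
from h import *
f=grab_frame("wrist");save(f,"w5.png");keep(f,"w5");s=sense();print(s['eef_pos'],s['tcp_rot'],s['opening'],s['contact_force'])
f=grab_frame("side");crop(f,"s5.png",220,150,420,320,4);keep(f,"s5")
E
```

```text
clock: 5.25
eef_pos: [529.6, -206.3, 92.3]
tcp_rot: [3.142, -0.0, 0.117]
contact_force: [-0.1, -0.1, -0.2]
opening: 0.303
[ 528.41338182 -206.02301135   91.85612326] [-3.14095151e+00  1.18950944e-03  1.17322109e-01] 0.3121412868198596 [-1.05654628 -0.26066834 -0.90602851]
```

View pics/w5.png

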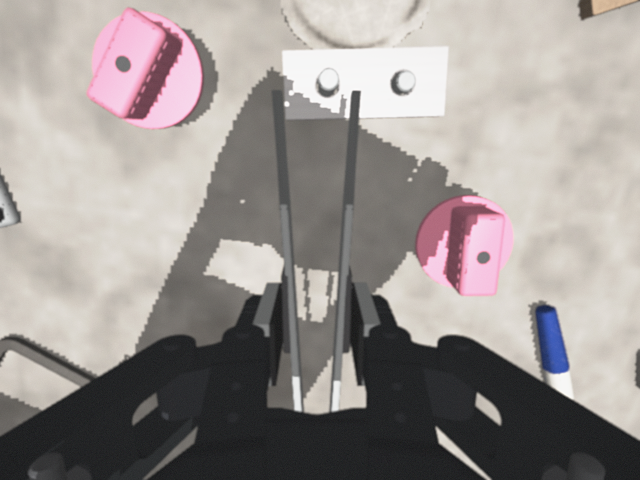

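View pics/s5.png

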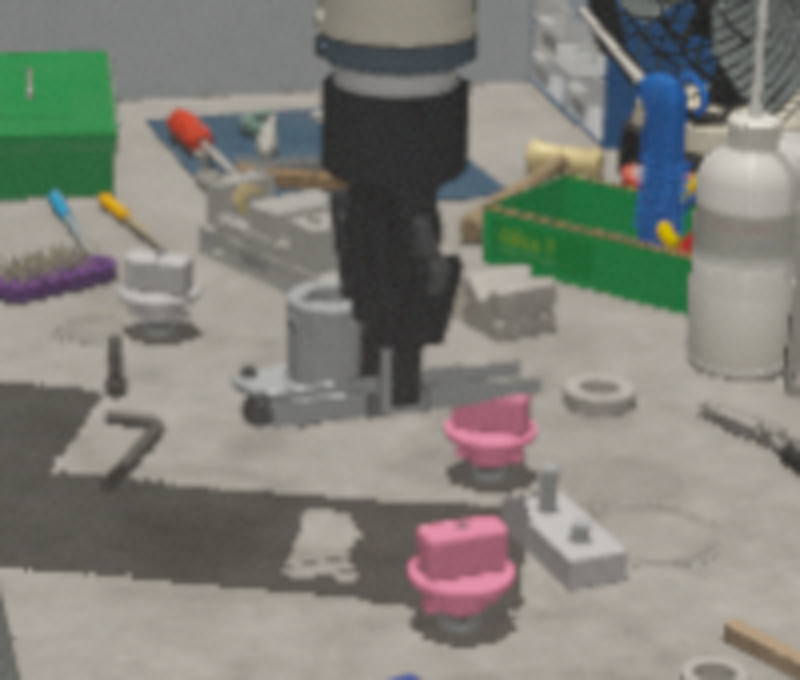

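```bash
python3 - <<'E'
from h import *
f=load("w5");crop(f,"w5c.png",270,35,460,130,4)
E
```

```text
(no output)
```

View pics/w5c.png

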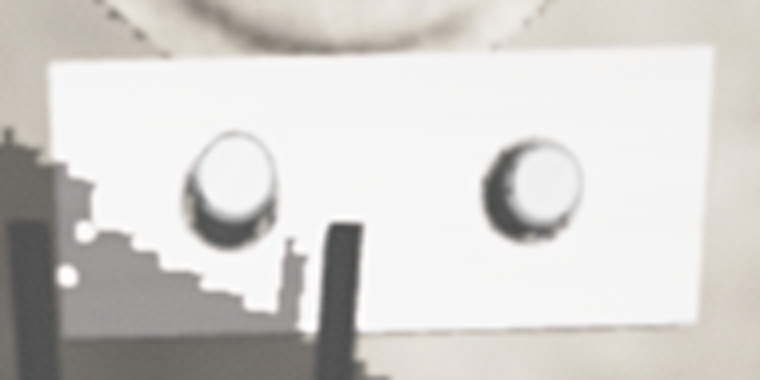

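```bash
python3 - <<'E'
from h import *
f=load("w5");L=at(f,328.75,79.25,44);Sh=at(f,405.75,80.5,28);print(L,Sh,np.linalg.norm(L[:2]-Sh[:2]))
c=[at(f,270+x/4,35+y/4,18) for x,y in((50,62),(713,45),(697,322),(62,338))];m=sum(c)/4;print(c,m)
h=(L-Sh)[:2];print("mid pins",(L+Sh)/2)
tcp=np.array([529.6,-206.3,92.3]);e_=sense();print(e_['eef_pos'],e_['tcp_rot'])
tip=(at(f,277.5,91,100)+at(f,356,91,100))/2;print("tip",tip)
yaw=.117;e=L-tip+8*np.array([np.cos(yaw),np.sin(yaw),0])
print("tx",e@[np.cos(yaw),np.sin(yaw),0],"ty",e@[np.sin(yaw),-np.cos(yaw),0])
E
```

```text
[ 620.68691062 -201.76907666   44.        ] [ 626.56291437 -240.88415117   28.        ] 39.55396912644641
[array([ 634.86461602, -176.52831843,   18.        ]), array([ 646.77030437, -261.83712229,   18.        ]), array([ 612.93028787, -266.91631   ,   18.        ]), array([ 600.89019435, -181.29969245,   18.        ])] [ 623.86385065 -221.64536079   18.        ]
mid pins [ 623.62491249 -221.32661391   36.        ]
[ 527.78114165 -205.93425261   91.66751413] [-3.14064962e+00  1.83041638e-03  1.17218389e-01]
tip [ 609.74669012 -197.31863324  100.        ]
tx 18.345910829350114 ty 5.697104559663991
```

```bash
python3 -m inch '[{"gripper":0.026,"tx":0.009,"ty":0.003,"tz":0.005,"spin":0},{"gripper":0.026,"tx":0.01,"ty":0.0025,"tz":0.015,"spin":0},{"gripper":0.026,"tx":0,"ty":0,"tz":0,"spin":0},{"gripper":0.026,"tx":0,"ty":0,"tz":0,"spin":0},{"gripper":0.026,"tx":0,"ty":0,"tz":0,"spin":0},{"gripper":0.026,"tx":0,"ty":0,"tz":0,"spin":0},{"gripper":0.026,"tx":0,"ty":0,"tz":0,"spin":0},{"gripper":0.026,"tx":0,"ty":0,"tz":0,"spin":0}]'
python3 - <<'E'
from h import *
f=grab_frame("wrist");crop(f,"w6.png",220,20,420,170,4);keep(f,"w6");s=sense();print(s['eef_pos'],s['tcp_rot'],s['opening'],s['contact_force'])
E
```

```text
clock: 6.15
eef_pos: [548.5, -209.7, 72.6]
tcp_rot: [3.141, -0.0, 0.117]
contact_force: [-0.2, 0.5, -1.4]
opening: 0.304
[ 548.531444   -209.72409874   72.54557776] [ 3.14141769e+00 -3.05533995e-04  1.16968726e-01] 0.3082317026934388 [0.13836942 0.56580699 0.34073434]
```

View pics/w6.png

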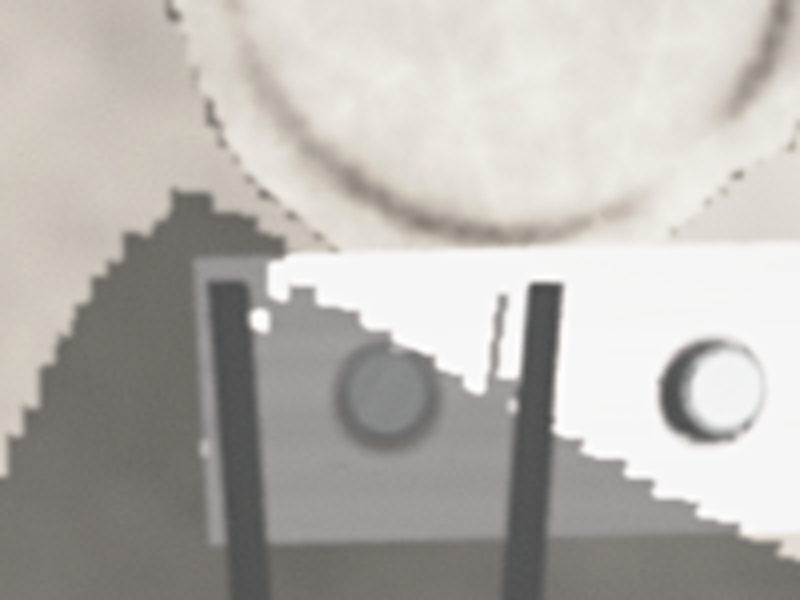

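```bash
python3 - <<'E'
from h import *
f=load("w6");L=at(f,316.5,117.5,44);tip=at(f,316.75,91,80.5)
d=L-tip;y=.117;print(L,tip,"ahead",d@[np.cos(y),np.sin(y),0],"ty",d@[np.sin(y),-np.cos(y),0])
E
```

```text
[ 621.38677697 -201.58724765   44.        ] [ 628.62171261 -200.78894822   80.5       ] ahead -7.278660665897622 ty -0.05171583961532114
```

```bash
python3 -m inch '[{"gripper":0.026,"tx":0.0005,"ty":0,"tz":0.01,"spin":0},{"gripper":0.026,"tx":0,"ty":0,"tz":0.0145,"spin":0},{"gripper":0.026,"tx":0,"ty":0,"tz":0.01,"spin":0},{"gripper":0.026,"tx":0,"ty":0,"tz":0.004,"spin":0},{"gripper":0.026,"tx":0,"ty":0,"tz":0,"spin":0},{"gripper":0.026,"tx":0,"ty":0,"tz":0,"spin":0},{"gripper":0.015,"tx":0,"ty":0,"tz":0,"spin":0},{"gripper":0.015,"tx":0,"ty":0,"tz":0,"spin":0}]' 50
python3 - <<'E'
from h import *
f=grab_frame("wrist");crop(f,"w7.png",220,20,420,170,4);keep(f,"w7");s=sense();print(s['eef_pos'],s['tcp_rot'],s['opening'],s['contact_force'])
E
```

```text
clock: 7.0
eef_pos: [549.3, -209.7, 34.2]
tcp_rot: [3.141, -0.001, 0.117]
contact_force: [0.4, -0.6, -1.3]
opening: 0.214
[ 549.30309155 -209.75824604   34.21945729] [ 3.14120343e+00 -7.16366727e-04  1.17012950e-01] 0.2090688352231323 [-0.36373773 -0.37218683 -1.00163686]
```

View pics/w7.png

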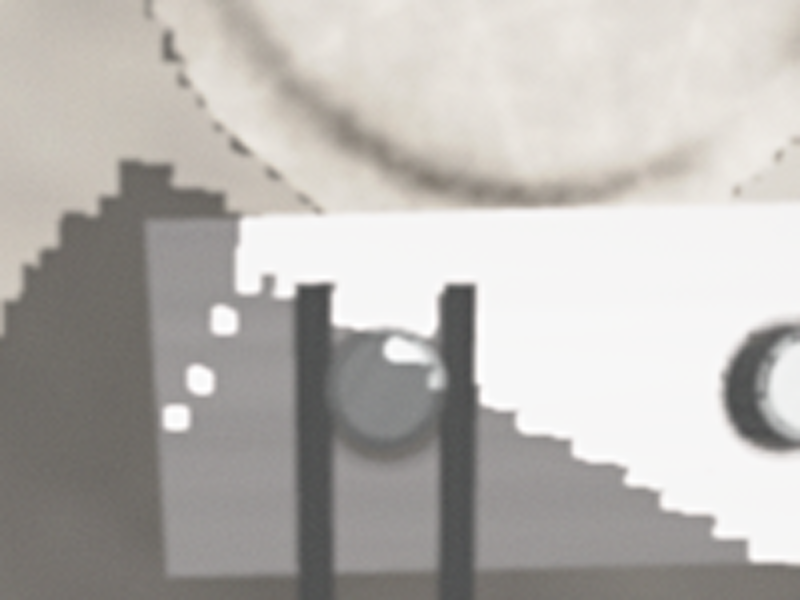

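```bash
python3 -m inch '[{"gripper":0.012,"tx":0,"ty":0,"tz":0,"spin":0},{"gripper":0.012,"tx":0,"ty":0,"tz":0,"spin":0},{"gripper":0.012,"tx":0,"ty":0,"tz":-0.003,"spin":0},{"gripper":0.012,"tx":0,"ty":0,"tz":-0.01,"spin":0},{"gripper":0.012,"tx":0,"ty":0,"tz":-0.02,"spin":0},{"gripper":0.012,"tx":0,"ty":0,"tz":-0.03,"spin":0},{"gripper":0.012,"tx":0,"ty":0,"tz":-0.02,"spin":0},{"gripper":0.012,"tx":0,"ty":0,"tz":-0.007,"spin":0}]' 50
python3 - <<'E'
from h import *
f=grab_frame("wrist");crop(f,"w8.png",220,20,420,170,4);keep(f,"w8");s=sense();print(s['eef_pos'],s['tcp_rot'],s['opening'],s['contact_force'])
f=grab_frame("side");crop(f,"s8.png",260,150,420,300,4);keep(f,"s8")
E
```

```text
clock: 7.85
eef_pos: [550.4, -210.1, 126.7]
tcp_rot: [3.14, -0.004, 0.117]
contact_force: [1.1, 0.1, -2.1]
opening: 0.208
[ 550.26781079 -210.08795085  126.56838984] [ 3.13981758 -0.00343013  0.11700517] 0.21186197034401238 [ 1.2470292  -0.66242104 -0.53611889]
```

View pics/w8.png

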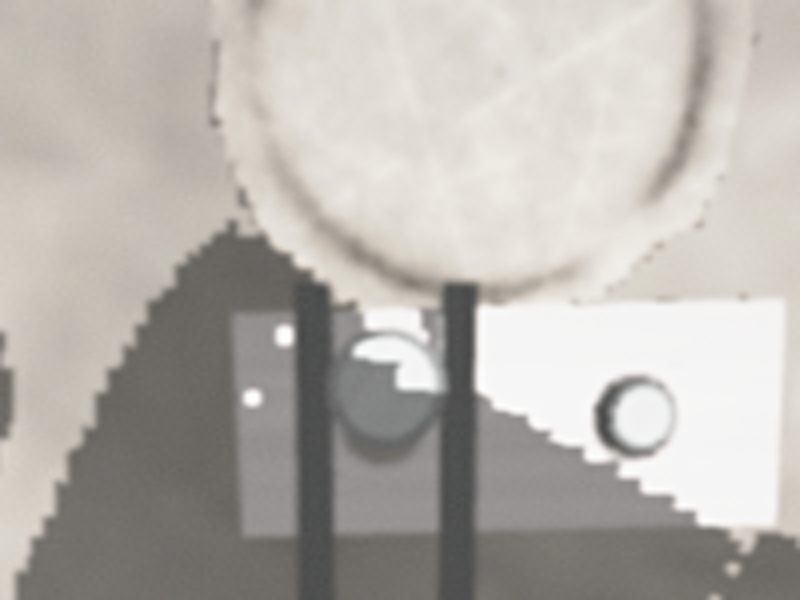

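View pics/s8.png

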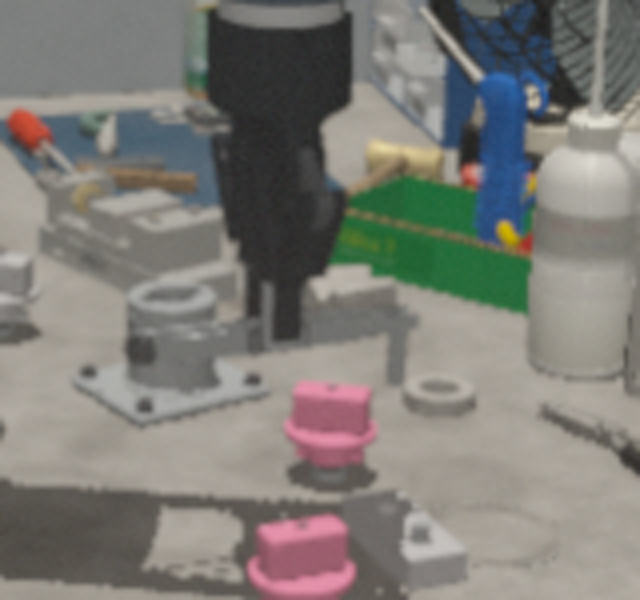

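```bash
python3 -m inch '[{"gripper":0.012,"tx":-0.005,"ty":-0.012,"tz":0,"spin":0},{"gripper":0.012,"tx":-0.005,"ty":-0.028,"tz":0,"spin":0},{"gripper":0.012,"tx":-0.005,"ty":-0.042,"tz":0,"spin":0},{"gripper":0.012,"tx":-0.006,"ty":-0.046,"tz":0,"spin":0},{"gripper":0.012,"tx":-0.006,"ty":-0.046,"tz":0,"spin":0},{"gripper":0.012,"tx":-0.005,"ty":-0.04,"tz":0,"spin":0},{"gripper":0.012,"tx":-0.005,"ty":-0.022,"tz":0,"spin":0},{"gripper":0.012,"tx":-0.003,"ty":-0.01,"tz":0,"spin":0}]'
python3 - <<'E'
from h import *
s=sense();print(s['eef_pos'],s['tcp_rot'],s['opening'],s['contact_force'])
for i in range(3):f=grab_frame("scene")
f=grab_frame("wrist");crop(f,"w9.png",160,20,480,260,2.5);keep(f,"w9");s=sense();print(s['eef_pos'],s['tcp_rot'],s['opening'],s['contact_force'])
f=grab_frame("side");crop(f,"s9.png",240,150,400,300,4);keep(f,"s9")
E
```

```text
clock: 8.75
eef_pos: [478.1, 32.1, 122.6]
tcp_rot: [-3.141, 0.003, 0.119]
contact_force: [-0.5, 0.1, -1.3]
opening: 0.208
[478.11597717  32.10706977 122.58009768] [-3.14110800e+00  2.95659665e-03  1.19225436e-01] 0.20778536182532817 [-0.45833296  0.13334652 -1.32387452]
[480.37411906  29.60909232 123.37134905] [3.14136853e+00 6.14227178e-04 1.17368717e-01] 0.21439702703046068 [-0.35047362 -0.21203103 -0.90946452]
```

View pics/w9.png

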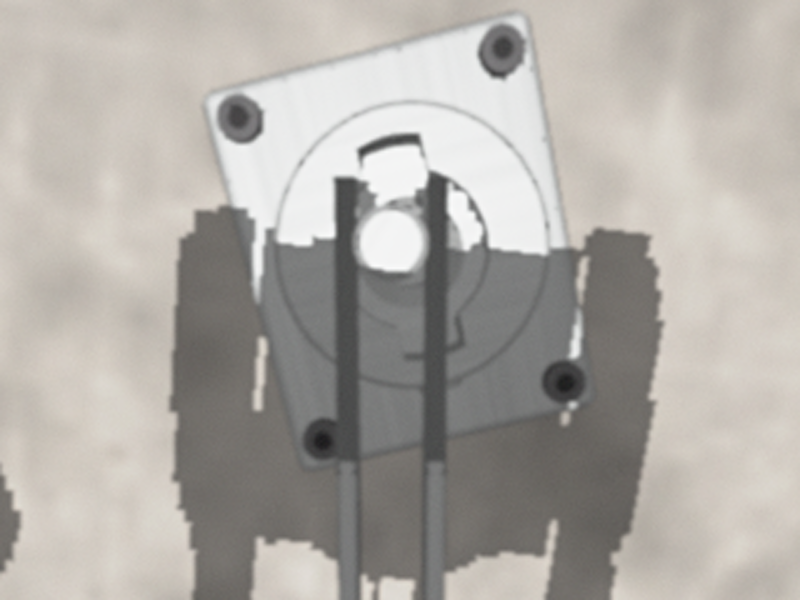

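View pics/s9.png

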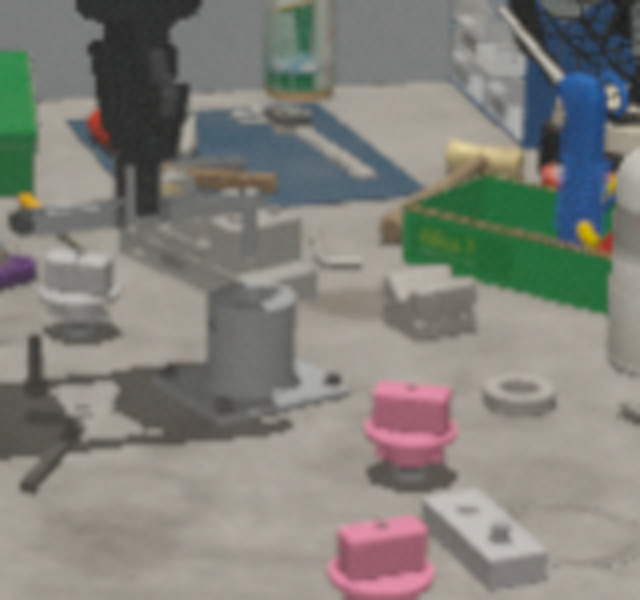

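```bash
python3 - <<'E'
from h import *
f=load("w9");c=lambda x,y:(160+x/2.5,20+y/2.5)
ps=[(275,243),(549,243),(412,100),(412,386)]
w=[at(f,*c(*p),66) for p in ps];M=(w[0]+w[1])/2;M2=(w[2]+w[3])/2
print(M,M2,np.linalg.norm(w[0]-w[1]),np.linalg.norm(w[2]-w[3]))
k=[at(f,*c(*p),8) for p in((205,95),(522,12),(592,392),(305,467))]
print("plate mid",sum(k)/4,np.linalg.norm(k[0]-k[1]),np.linalg.norm(k[1]-k[2]))
for a,b in((3,0),(2,1)):
    d=k[b]-k[a];print(np.arctan2(d[1],d[0]))
for a,b in((0,1),(3,2)):
    d=k[b]-k[a];print(np.arctan2(d[1],d[0])+np.pi/2)
n1=(at(f,*c(358,150),66)+at(f,*c(422,136),66))/2;n2=(at(f,*c(405,357),66)+at(f,*c(463,345),66))/2
d=n1-n2;print("notch",np.arctan2(d[1],d[0]),np.linalg.norm(d),(n1+n2)/2)
P=at(f,*c(391,241),133);print("pin",P)
e=(M+M2)/2-P;y=.117;print("tx",e@[np.cos(y),np.sin(y),0],"ty",e@[np.sin(y),-np.cos(y),0])
E
```

```text
[554.12423414  34.33610277  66.        ] [553.04399866  34.20095432  66.        ] 55.01521287214993 54.80547449552581
plate mid [553.65412109  34.415194     8.        ] 80.30925614563536 94.62773029453892
0.3525611853935928
0.356702839638712
0.3494732141270058
0.37517741227851564
notch 0.3415473887638365 40.94577048541441 [552.80644818  34.05345549  66.        ]
pin [551.89642055  38.36602251 133.        ]
tx 1.1978438080343519 ty 4.266490862020928
```

```bash
python3 -m inch '[{"gripper":0.012,"tx":0.0012,"ty":0.0043,"tz":0.005,"spin":0},{"gripper":0.012,"tx":0,"ty":0,"tz":0.01,"spin":0},{"gripper":0.012,"tx":0,"ty":0,"tz":0.01,"spin":0},{"gripper":0.012,"tx":0,"ty":0,"tz":0.006,"spin":0},{"gripper":0.012,"tx":0,"ty":0,"tz":0.002,"spin":0},{"gripper":0.012,"tx":0,"ty":0,"tz":0,"spin":0},{"gripper":0.012,"tx":0,"ty":0,"tz":0,"spin":0},{"gripper":0.012,"tx":0,"ty":0,"tz":0,"spin":0}]'
python3 - <<'E'
from h import *
f=grab_frame("wrist");crop(f,"w10.png",160,20,480,260,2.5);keep(f,"w10");s=sense();print(s['eef_pos'],s['tcp_rot'],s['opening'],s['contact_force'])
f=grab_frame("side");crop(f,"s10.png",270,180,370,260,8);keep(f,"s10")
f=grab_frame("scene");crop(f,"t10.png",250,230,350,310,8);keep(f,"t10")
E
```

```text
clock: 9.8
eef_pos: [482.5, 26.0, 91.1]
tcp_rot: [3.142, -0.001, 0.117]
contact_force: [0.1, -0.1, -0.9]
opening: 0.21
[482.5537297   25.96770702  91.11760647] [ 3.14154598e+00 -7.18709067e-04  1.17167837e-01] 0.21393385213981508 [-0.65100745  0.73479664 -0.29899271]
```

View pics/w10.png

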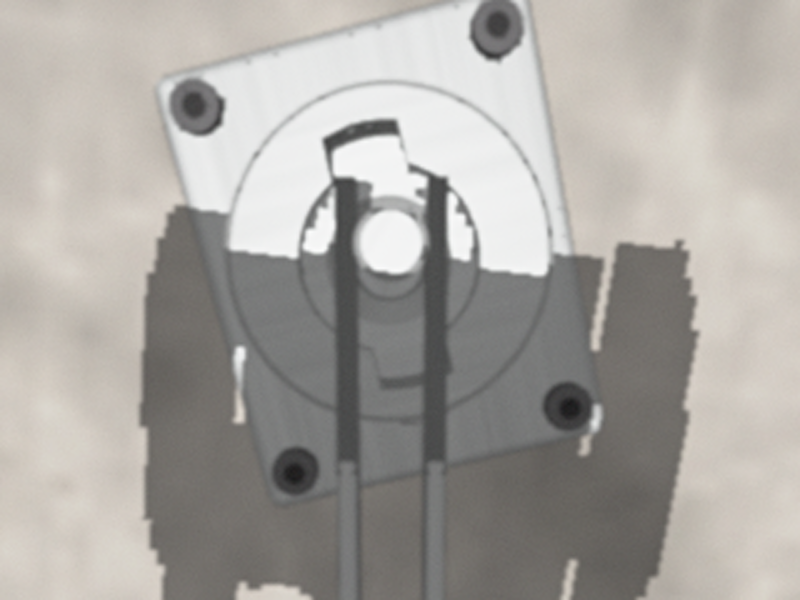

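View pics/s10.png

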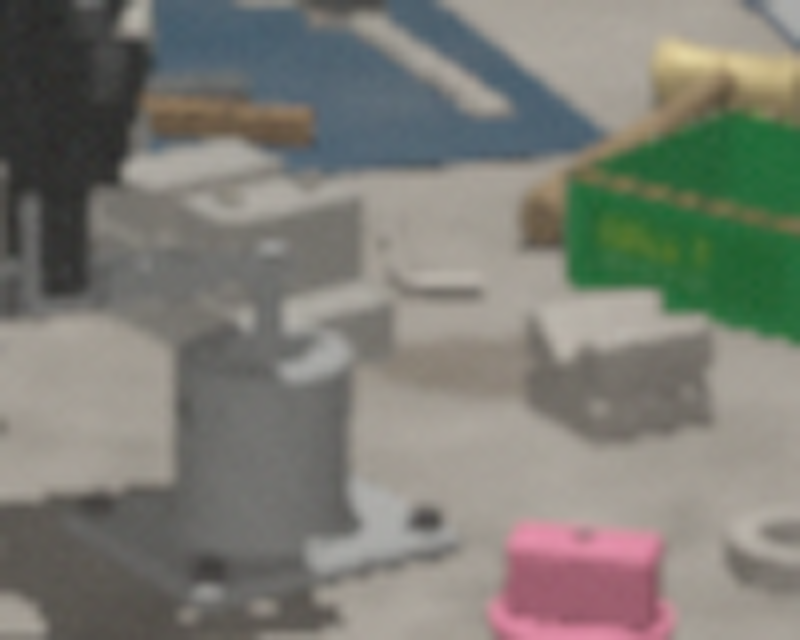

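View pics/t10.png

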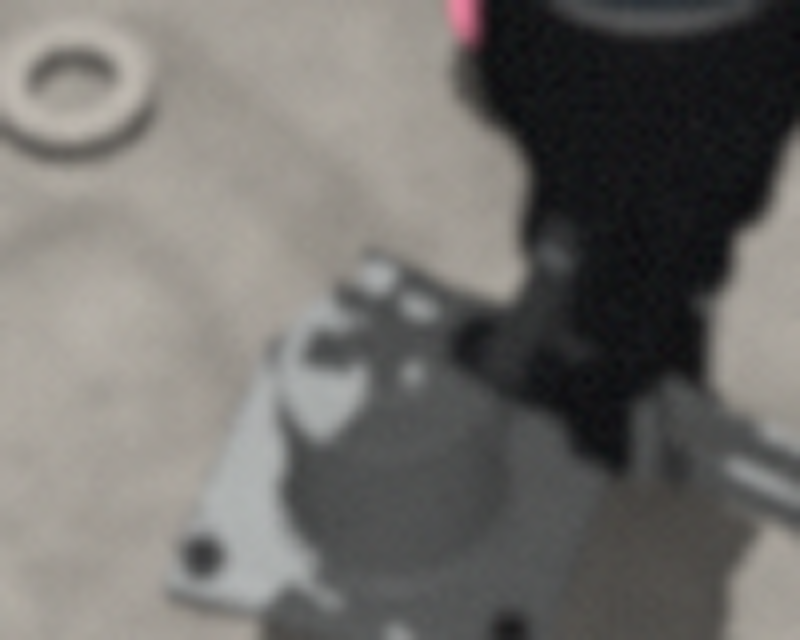

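```bash
python3 - <<'E'
from h import *
f=load("w10");c=lambda x,y:(160+x/2.5,20+y/2.5)
ps=[(228,250),(551,250),(389.5,81),(389.5,420)]
w=[at(f,*c(*p),66) for p in ps];M=(w[0]+w[1])/2;M2=(w[2]+w[3])/2
print(M,M2,np.linalg.norm(w[0]-w[1]),np.linalg.norm(w[2]-w[3]))
n1=(at(f,*c(324,140),66)+at(f,*c(398,121),66))/2;n2=(at(f,*c(382,388),66)+at(f,*c(450,373),66))/2
d=n1-n2;print("notch",np.arctan2(d[1],d[0]),np.linalg.norm(d),(n1+n2)/2)
P=at(f,*c(391,241),101);print("pin",P)
e=(M+M2)/2-P;y=.117;print("tx",e@[np.cos(y),np.sin(y),0],"ty",e@[np.sin(y),-np.cos(y),0])
# bore circle at z=45 countersink bottom? edges (330..450?)
E
```

```text
[554.25424668  34.3057622   66.        ] [552.89794695  34.14789427  66.        ] 54.57433919181871 54.8237823971924
notch 0.3418195140976736 41.55906133406623 [552.67362364  34.14436011  66.        ]
pin [554.56044669  34.10799652 101.        ]
tx -0.9637485689230262 ty -0.23292565384378827
```

```bash
python3 -m inch '[{"gripper":0.012,"tx":-0.0006,"ty":-0.0001,"tz":0.005,"spin":0},{"gripper":0.012,"tx":0,"ty":0,"tz":0.006,"spin":0},{"gripper":0.012,"tx":0,"ty":0,"tz":0.005,"spin":0},{"gripper":0.012,"tx":0,"ty":0,"tz":0.003,"spin":0},{"gripper":0.012,"tx":0,"ty":0,"tz":0.002,"spin":0},{"gripper":0.012,"tx":0,"ty":0,"tz":0,"spin":0},{"gripper":0.012,"tx":0,"ty":0,"tz":0,"spin":0},{"gripper":0.012,"tx":0,"ty":0,"tz":0,"spin":0}]'
python3 - <<'E'
from h import *
f=grab_frame("wrist");crop(f,"w11.png",160,20,480,260,2.5);keep(f,"w11");s=sense();print(s['eef_pos'],s['tcp_rot'],s['opening'],s['contact_force'])
E
```

```text
clock: 10.75
eef_pos: [481.8, 26.0, 69.9]
tcp_rot: [3.142, -0.0, 0.117]
contact_force: [0.8, -0.1, -1.2]
opening: 0.21
[481.80117551  25.93718699  69.96312173] [ 3.14157558e+00 -3.48231449e-04  1.17062029e-01] 0.21312803435239067 [ 0.30457635  0.36424897 -0.90388902]
```

View pics/w11.png

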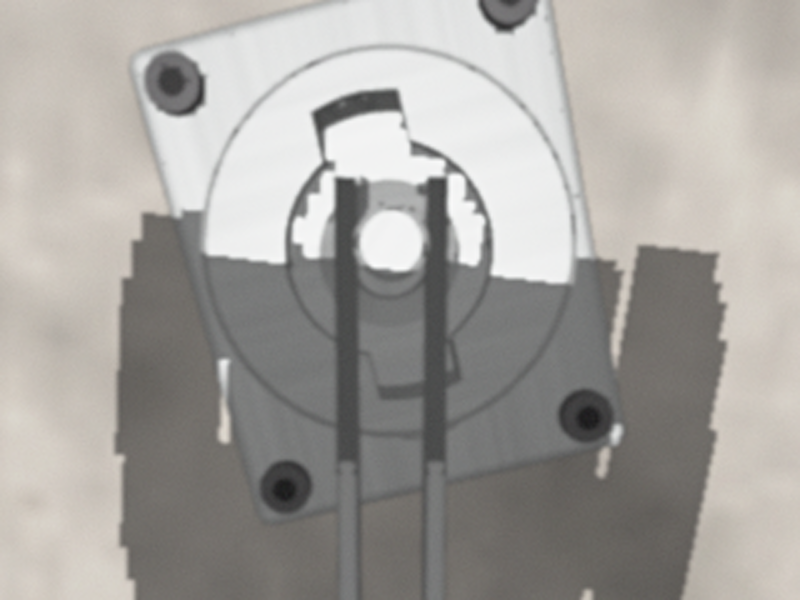

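```bash
python3 -m inch '[{"gripper":0.026,"tx":0,"ty":0,"tz":0,"spin":0},{"gripper":0.026,"tx":0,"ty":0,"tz":0,"spin":0},{"gripper":0.026,"tx":0,"ty":0,"tz":0,"spin":0},{"gripper":0.026,"tx":0,"ty":0,"tz":0,"spin":0},{"gripper":0.026,"tx":0,"ty":0,"tz":0,"spin":0},{"gripper":0.026,"tx":0,"ty":0,"tz":-0.005,"spin":0},{"gripper":0.026,"tx":0,"ty":0,"tz":-0.01,"spin":0},{"gripper":0.026,"tx":0,"ty":0,"tz":-0.015,"spin":0}]'
python3 - <<'E'
from h import *
f=grab_frame("wrist");crop(f,"w12.png",160,20,480,260,2.5);keep(f,"w12");s=sense();print(s['eef_pos'],s['tcp_rot'],s['opening'],s['contact_force'])
E
```

```text
clock: 11.6
eef_pos: [481.3, 25.9, 100.2]
tcp_rot: [-3.142, 0.001, 0.117]
contact_force: [0.6, 0.5, -0.5]
opening: 0.306
[482.86416545  25.98278523 102.68563277] [ 3.14142669e+00 -2.55241010e-03  1.17009530e-01] 0.3044759705535228 [ 1.31906884 -0.63709091  1.56385093]
```

View pics/w12.png

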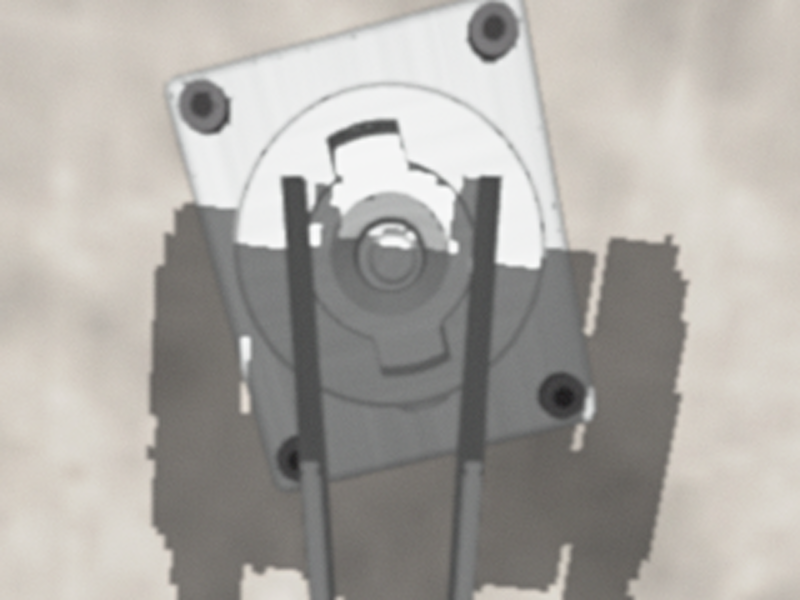

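```bash
python3 -m inch '[{"gripper":0.026,"tx":-0.007,"ty":0.012,"tz":0,"spin":0},{"gripper":0.026,"tx":-0.007,"ty":0.028,"tz":0,"spin":0},{"gripper":0.026,"tx":-0.007,"ty":0.042,"tz":0,"spin":0},{"gripper":0.026,"tx":-0.007,"ty":0.046,"tz":0,"spin":0},{"gripper":0.026,"tx":-0.007,"ty":0.044,"tz":0,"spin":0},{"gripper":0.026,"tx":-0.007,"ty":0.03,"tz":0.01,"spin":0},{"gripper":0.026,"tx":-0.007,"ty":0.012,"tz":0.02,"spin":0},{"gripper":0.026,"tx":-0.006,"ty":0.004,"tz":0.02,"spin":0}]'
python3 - <<'E'
from h import *
f=load("w12");c=lambda x,y:(160+x/2.5,20+y/2.5)
ps=[(234,245),(544,245),(389,82),(389,405)]
w=[at(f,*c(*p),66) for p in ps];print((w[0]+w[1])/2,(w[2]+w[3])/2,np.linalg.norm(w[0]-w[1]),np.linalg.norm(w[2]-w[3]))
n1=(at(f,*c(329,141),66)+at(f,*c(398,121),66))/2;n2=(at(f,*c(382,375),66)+at(f,*c(449,359),66))/2
d=n1-n2;print("notch",np.arctan2(d[1],d[0]),np.linalg.norm(d),(n1+n2)/2)
f=grab_frame("wrist");save(f,"w13.png");s=sense();print(s['eef_pos'],s['tcp_rot'],s['opening'],s['contact_force'])
E
```

```text
clock: 12.45
eef_pos: [451.7, -199.3, 49.2]
tcp_rot: [3.141, -0.001, 0.115]
contact_force: [-0.3, 0.7, -0.6]
opening: 0.301
[553.95521633  34.43886387  66.        ] [552.98653034  34.32594278  66.        ] 55.118382966090444 54.817930343921994
notch 0.34267733530635514 41.19472291476132 [552.65325751  34.05984517  66.        ]
[ 448.92376743 -198.09961755   46.35222354] [-3.13975857  0.00389271  0.11538604] 0.3074976946390215 [-2.53851756 -0.19744708 -3.54351657]
```

View pics/w13.png

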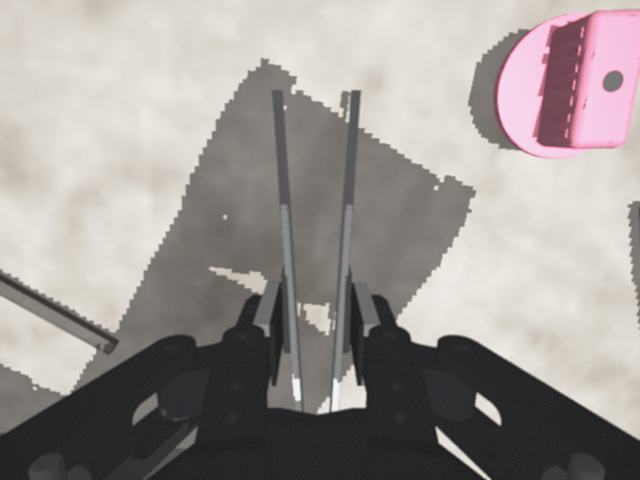

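```bash
python3 -m inch '[{"gripper":0.026,"tx":0,"ty":0,"tz":0.015,"spin":0},{"gripper":0.026,"tx":0,"ty":0,"tz":0.015,"spin":0},{"gripper":0.026,"tx":0,"ty":0,"tz":0.01,"spin":0},{"gripper":0.026,"tx":0,"ty":0,"tz":0.005,"spin":0},{"gripper":0.026,"tx":0,"ty":0,"tz":0.0015,"spin":0},{"gripper":0.026,"tx":0,"ty":0,"tz":0,"spin":0},{"gripper":0.05,"tx":0,"ty":0,"tz":0,"spin":0},{"gripper":0.05,"tx":0,"ty":0,"tz":0,"spin":0}]'
python3 - <<'E'
from h import *
f=grab_frame("wrist");save(f,"w14.png");s=sense();print(s['eef_pos'],s['tcp_rot'],s['opening'],s['contact_force'])
E
```

```text
clock: 13.3
eef_pos: [452.9, -197.1, 3.8]
tcp_rot: [3.141, -0.001, 0.117]
contact_force: [-0.4, 0.6, 0.6]
opening: 0.58
[ 452.89386224 -197.15086944    3.76093262] [ 3.14108349e+00 -8.62635098e-04  1.17122178e-01] 0.5904830725781964 [ 0.3837047   0.62671628 -0.55952986]
```

View pics/w14.png

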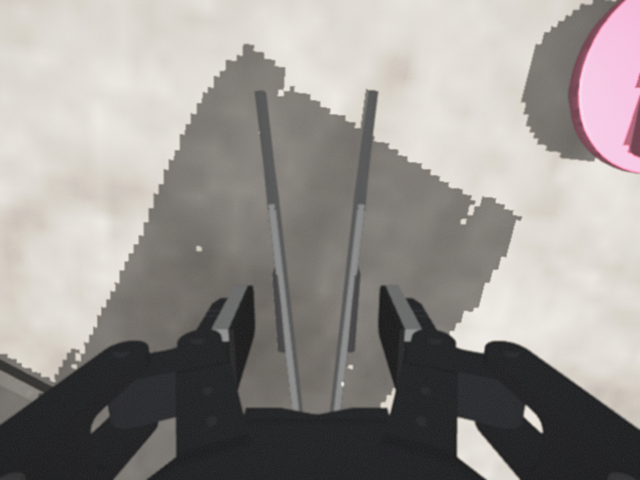

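```bash
python3 -m inch '[{"gripper":0.05,"tx":0,"ty":0,"tz":-0.01,"spin":0},{"gripper":0.05,"tx":0,"ty":0,"tz":-0.02,"spin":0},{"gripper":0.05,"tx":0,"ty":0,"tz":-0.03,"spin":0},{"gripper":0.05,"tx":0,"ty":-0.02,"tz":-0.04,"spin":0},{"gripper":0.05,"tx":0,"ty":-0.035,"tz":-0.04,"spin":0},{"gripper":0.05,"tx":-0.004,"ty":-0.045,"tz":-0.02,"spin":0},{"gripper":0.05,"tx":-0.006,"ty":-0.045,"tz":0,"spin":0},{"gripper":0.05,"tx":-0.006,"ty":-0.045,"tz":0,"spin":0}]'
python3 - <<'E'
from h import *
S=load("scene0");c=lambda x,y:at(S,260+x/4,180+y/4,55)
p=[c(*q) for q in((95,655),(135,643),(165,712),(125,730))];print(p,sum(p)/4)
for a,b in((3,0),(2,1)):
    d=p[b]-p[a];print(np.arctan2(d[1],d[0]),np.linalg.norm(d))
s=sense();print(s['eef_pos'],s['tcp_rot'],s['qpos'])
E
```

```text
clock: 14.15
eef_pos: [414.6, -10.9, 162.7]
tcp_rot: [3.141, -0.003, 0.116]
contact_force: [0.0, 0.5, 0.2]
opening: 0.586
[array([484.18645985, 164.15901437,  55.        ]), array([473.62296003, 148.86446207,  55.        ]), array([442.09083851, 166.89118516,  55.        ]), array([450.75517356, 183.84117705,  55.        ])] [462.66385799 165.93895966  55.        ]
-0.5320951073601417 38.794824792497465
-0.5193461453925989 36.321308248722254
[414.64578112 -10.89637708 162.66417277] [ 3.14120686 -0.00317485  0.1162141 ] [-2.99557277e-02  1.11131315e-01  2.13087955e+00  1.03371874e-04
  8.96384607e-01  1.42456269e+00]
```

```bash
python3 -m inch '[{"gripper":0.05,"tx":0.017,"ty":-0.043,"tz":0,"spin":0},{"gripper":0.05,"tx":0.017,"ty":-0.043,"tz":0,"spin":0},{"gripper":0.05,"tx":0.017,"ty":-0.043,"tz":0,"spin":0},{"gripper":0.05,"tx":0.017,"ty":-0.041,"tz":0.01,"spin":8.5},{"gripper":0.05,"tx":0,"ty":0,"tz":0.01,"spin":8.5},{"gripper":0.05,"tx":0,"ty":0,"tz":0,"spin":8.5},{"gripper":0.05,"tx":0,"ty":0,"tz":0,"spin":8.5},{"gripper":0.05,"tx":0,"ty":0,"tz":0,"spin":2.5}]'
python3 - <<'E'
from h import *
for i in range(2):grab_frame("side")
f=grab_frame("wrist");save(f,"w15.png");keep(f,"w15");s=sense();print(s['eef_pos'],s['tcp_rot'],s['opening'],s['contact_force'])
f=grab_frame("scene");save(f,"t15.png")
f=grab_frame("side");crop(f,"s15.png",220,180,420,320,4)
E
```

```text
clock: 14.95
eef_pos: [461.9, 163.5, 141.8]
tcp_rot: [-3.141, -0.0, -0.521]
contact_force: [0.4, -0.0, -0.6]
opening: 0.584
[462.08505929 163.37792695 141.85622179] [-3.14112183e+00 -4.03020364e-04 -5.14519745e-01] 0.5900539626163191 [-0.47914968  0.0024955  -0.018017  ]
```

View pics/w15.png

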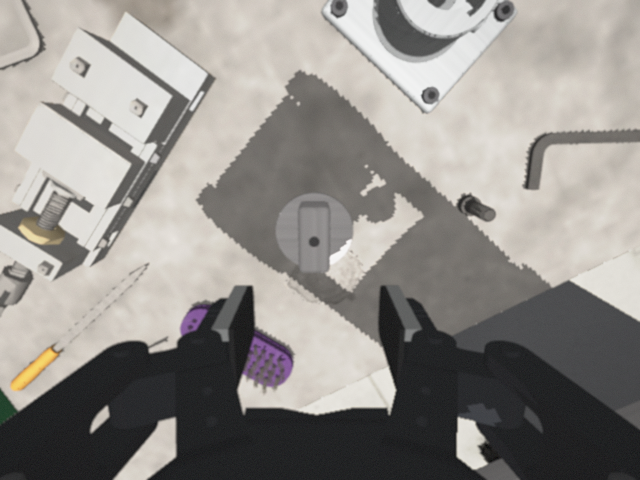

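View pics/s15.png

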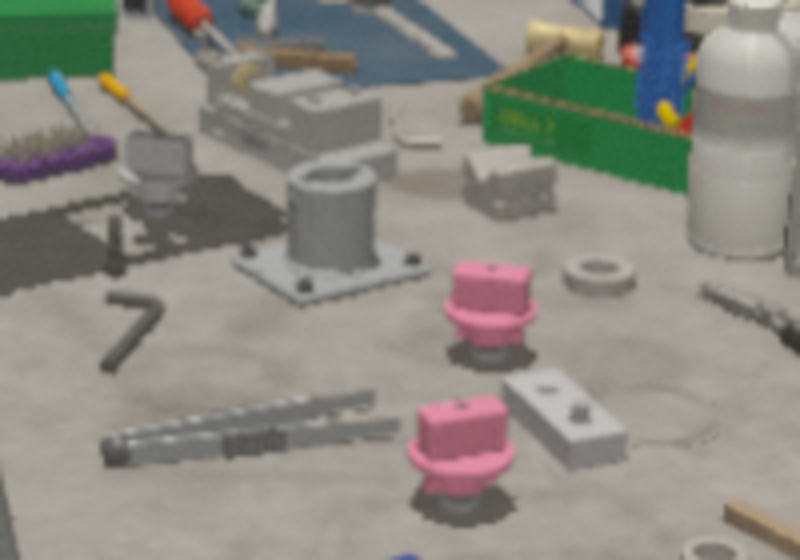

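```bash
python3 - <<'E'
from h import *
f=load("w15");crop(f,"w15c.png",265,180,365,280,7)
H=at(f,314,241.5,55);y=-.52;s=sense();e=H-s['eef_pos'];print(H,"tx",e@[np.cos(y),np.sin(y),0],"ty",e@[np.sin(y),-np.cos(y),0])
E
```

```text
[463.20807958 163.98746322  55.        ] tx 0.627829619771449 ty -1.1352063291879493
```

View pics/w15c.png

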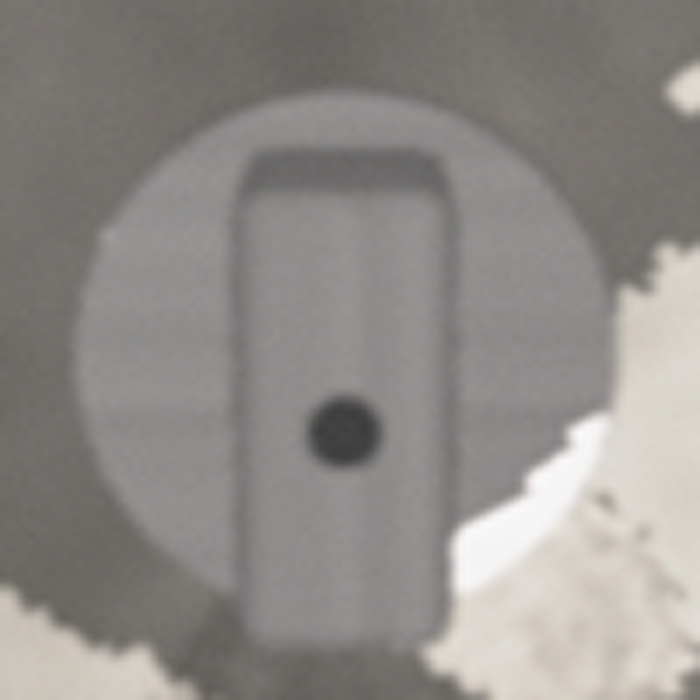

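```bash
python3 -m inch '[{"gripper":0.05,"tx":0.0006,"ty":-0.0011,"tz":0.02,"spin":0},{"gripper":0.05,"tx":0,"ty":0,"tz":0.03,"spin":0},{"gripper":0.05,"tx":0,"ty":0,"tz":0.03,"spin":0},{"gripper":0.05,"tx":0,"ty":0,"tz":0.018,"spin":0},{"gripper":0.05,"tx":0,"ty":0,"tz":0.008,"spin":0},{"gripper":0.05,"tx":0,"ty":0,"tz":0.002,"spin":0},{"gripper":0.05,"tx":0,"ty":0,"tz":0,"spin":0},{"gripper":0.05,"tx":0,"ty":0,"tz":0,"spin":0}]'
python3 - <<'E'
from h import *
f=grab_frame("wrist");save(f,"w16.png");keep(f,"w16");s=sense();print(s['eef_pos'],s['tcp_rot'],s['opening'],s['contact_force'])
E
```

```text
clock: 16.0
eef_pos: [463.8, 164.2, 34.1]
tcp_rot: [-3.14, -0.001, -0.516]
contact_force: [0.0, -0.3, 0.4]
opening: 0.588
[463.8481022  164.25276806  34.15722444] [-3.14027633e+00 -1.12242776e-03 -5.15794698e-01] 0.5798063062879776 [-0.85427416 -0.57266886 -0.24531774]
```

View pics/w16.png

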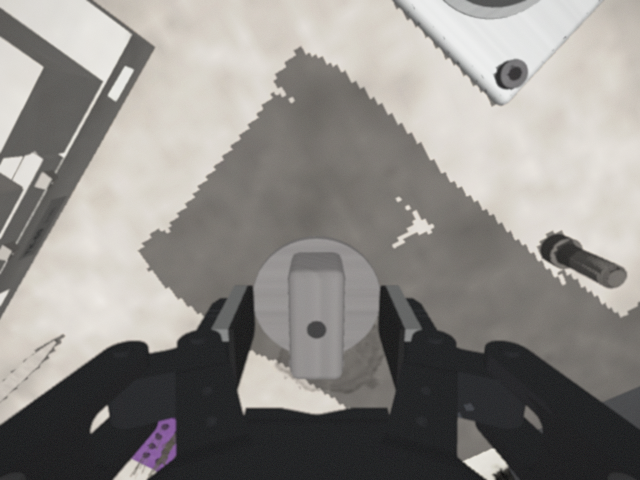

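```bash
python3 -m inch '[{"gripper":0.01,"tx":0,"ty":0,"tz":0,"spin":0},{"gripper":0.01,"tx":0,"ty":0,"tz":0,"spin":0},{"gripper":0.01,"tx":0,"ty":0,"tz":0,"spin":0},{"gripper":0.01,"tx":0,"ty":0,"tz":0,"spin":0},{"gripper":0.01,"tx":0,"ty":0,"tz":0,"spin":0},{"gripper":0.01,"tx":0,"ty":0,"tz":0,"spin":0},{"gripper":0.01,"tx":0,"ty":0,"tz":-0.01,"spin":0},{"gripper":0.01,"tx":0,"ty":0,"tz":-0.02,"spin":0}]' 80
python3 - <<'E'
from h import *
for i in range(3): grab_frame("side")
f=grab_frame("wrist");save(f,"w17.png");keep(f,"w17");s=sense();print(s['eef_pos'],s['tcp_rot'],s['opening'],s['contact_force'])
E
```

```text
clock: 16.85
eef_pos: [461.5, 163.5, 62.6]
tcp_rot: [3.139, 0.003, -0.516]
contact_force: [-0.0, -0.6, -1.9]
opening: 0.215
[463.20859203 164.03607017  63.40445762] [-3.14098748e+00 -4.88925403e-04 -5.15967990e-01] 0.20977904437726777 [-0.15601884  0.40693174 -2.06628484]
```

View pics/w17.png

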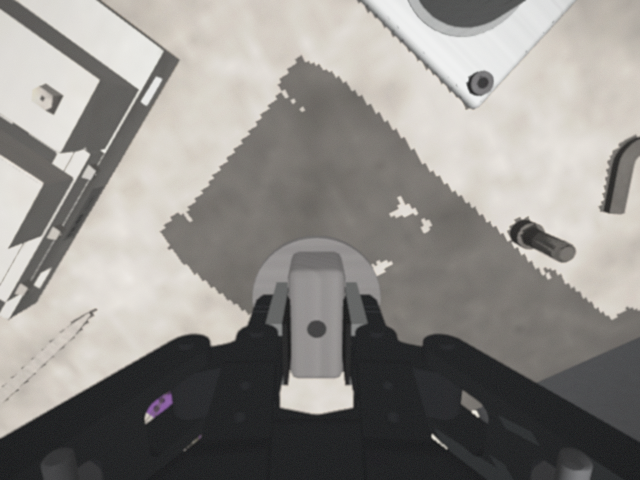

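```bash
python3 - <<'E'
from h import *
f=load("w17");s=sense();print(s['eef_pos'])
H=at(f,316.7,329,84.3);y=-.516;t=np.array([463.2,164.0,63.4]);e=H-t;print(H,e@[np.cos(y),np.sin(y),0],e@[np.sin(y),-np.cos(y),0])
f=load("w16");H=at(f,316.5,329.5,55);t=np.array([463.85,164.25,34.1]);e=H-t;print(H,e@[np.cos(y),np.sin(y),0],e@[np.sin(y),-np.cos(y),0])
E
```

```text
[463.20859203 164.03607017  63.40445762]
[462.99293835 164.07439208  84.3       ] -0.21680758872948275 0.03745901972734703
[463.29562548 164.05324788  55.        ] -0.38511636157828477 0.4446660426573257
```

```bash
python3 -m inch '[{"gripper":0.01,"tx":0,"ty":0,"tz":-0.03,"spin":0},{"gripper":0.01,"tx":0,"ty":0,"tz":-0.03,"spin":0},{"gripper":0.01,"tx":0.02,"ty":0.01,"tz":-0.01,"spin":0},{"gripper":0.01,"tx":0.036,"ty":0.018,"tz":0,"spin":0},{"gripper":0.01,"tx":0.04,"ty":0.018,"tz":0,"spin":0},{"gripper":0.01,"tx":0.03,"ty":0.015,"tz":0,"spin":0},{"gripper":0.01,"tx":0.016,"ty":0.0077,"tz":0,"spin":-8},{"gripper":0.01,"tx":0,"ty":0,"tz":0,"spin":-8}]'
```

```text
clock: 17.85
eef_pos: [553.6, 32.1, 132.1]
tcp_rot: [3.141, 0.001, -0.233]
contact_force: [-0.3, -0.2, -2.1]
opening: 0.212
```

```bash
python3 -m inch '[{"gripper":0.01,"tx":0,"ty":0,"tz":0,"spin":-8.3},{"gripper":0.01,"tx":0,"ty":0,"tz":0,"spin":-8.3},{"gripper":0.01,"tx":0,"ty":0,"tz":0,"spin":-8.3},{"gripper":0.01,"tx":0,"ty":0,"tz":0,"spin":-8.4},{"gripper":0.01,"tx":0,"ty":0,"tz":0,"spin":0},{"gripper":0.01,"tx":0,"ty":0,"tz":0,"spin":0},{"gripper":0.01,"tx":0,"ty":0,"tz":0,"spin":0},{"gripper":0.01,"tx":0,"ty":0,"tz":0,"spin":0}]'
python3 - <<'E'
from h import *
f=grab_frame("wrist");save(f,"w18.png");keep(f,"w18");s=sense();print(s['eef_pos'],s['tcp_rot'],s['qpos'],s['contact_force'])
f=grab_frame("side");crop(f,"s18.png",260,160,380,250,6);keep(f,"s18")
f=grab_frame("scene");crop(f,"t18.png",250,210,370,310,6);keep(f,"t18")
E
```

```text
clock: 18.65
eef_pos: [552.6, 34.2, 133.0]
tcp_rot: [-3.141, 0.0, 0.342]
contact_force: [0.3, -0.2, -2.0]
opening: 0.218
[552.67162976  34.1985014  133.08880112] [-3.14153134e+00  1.60109546e-04  3.42991356e-01] [5.90821384e-02 3.59506678e-01 1.87330687e+00 1.77639811e-05
 9.08949984e-01 1.28687620e+00] [-0.19633977  0.05230568 -1.32295683]
```

View pics/w18.png

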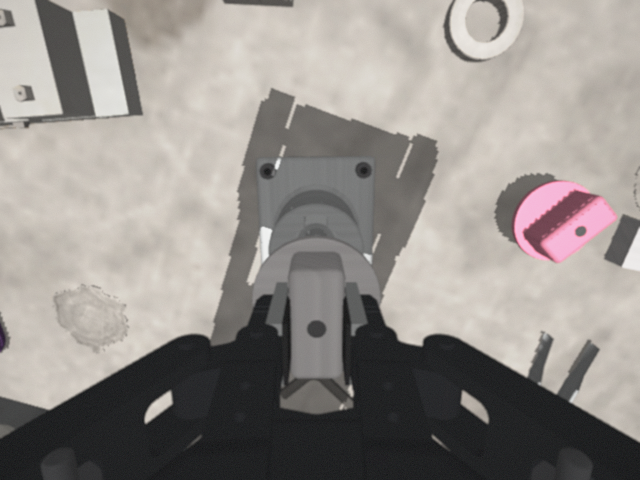

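View pics/s18.png

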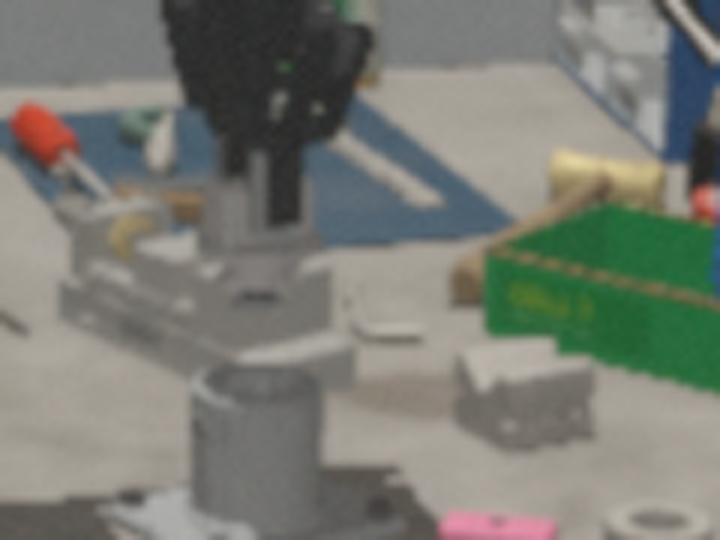

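View pics/t18.png

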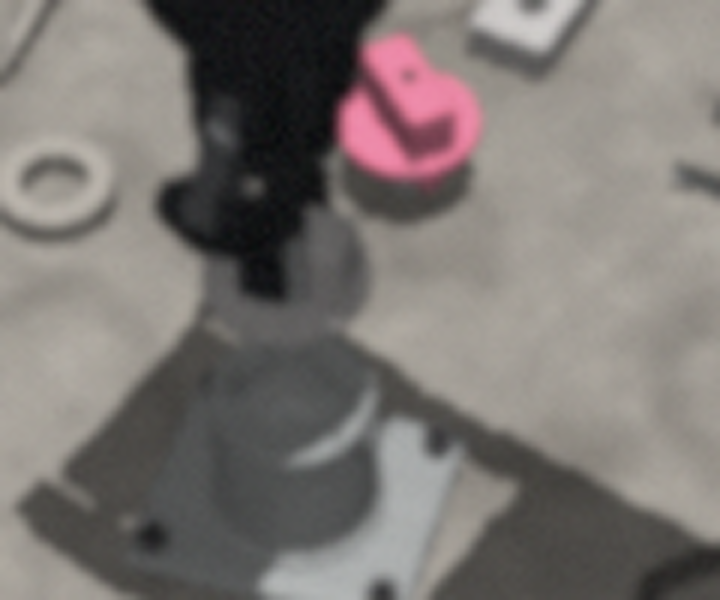

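```bash
python3 -m inch '[{"gripper":0.01,"tx":0.001,"ty":0.0002,"tz":0.01,"spin":0},{"gripper":0.01,"tx":0,"ty":0,"tz":0.015,"spin":0},{"gripper":0.01,"tx":0,"ty":0,"tz":0.01,"spin":0},{"gripper":0.01,"tx":0,"ty":0,"tz":0.004,"spin":0},{"gripper":0.01,"tx":0,"ty":0,"tz":0.002,"spin":0},{"gripper":0.01,"tx":0,"ty":0,"tz":0,"spin":0},{"gripper":0.01,"tx":0,"ty":0,"tz":0,"spin":0},{"gripper":0.01,"tx":0,"ty":0,"tz":0,"spin":0}]'
python3 - <<'E'
from h import *
f=grab_frame("wrist");save(f,"w19.png");keep(f,"w19");s=sense();print(s['eef_pos'],s['tcp_rot'],s['contact_force'])
f=grab_frame("side");crop(f,"s19.png",260,160,360,240,8);keep(f,"s19")
f=grab_frame("scene");crop(f,"t19.png",250,230,350,310,8);keep(f,"t19")
E
```

```text
clock: 19.6
eef_pos: [554.1, 34.3, 92.7]
tcp_rot: [3.141, -0.001, 0.345]
contact_force: [-0.2, 0.2, -2.5]
opening: 0.21
[554.05593317  34.35181891  92.64364705] [ 3.14139086e+00 -7.50603797e-04  3.44502278e-01] [ 0.66541653  0.37581341 -1.75331275]
```

View pics/s19.png

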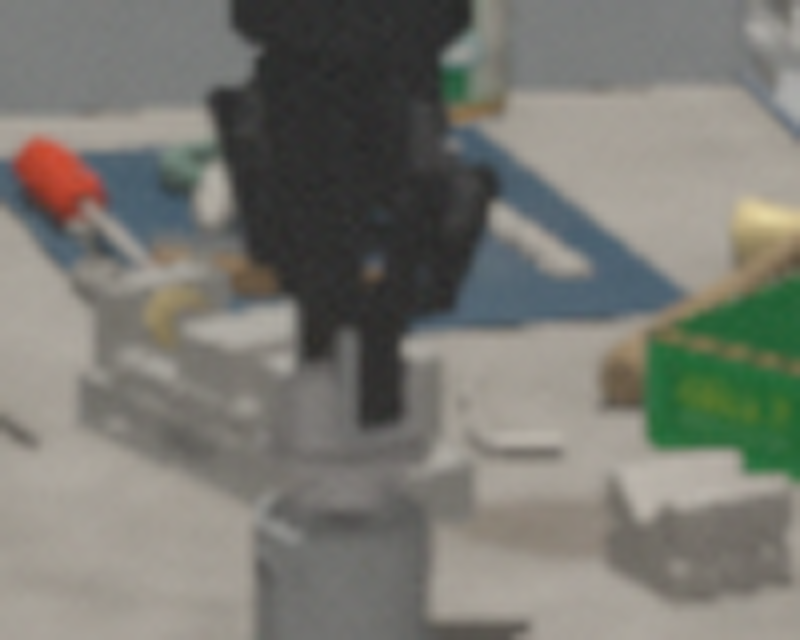

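View pics/t19.png

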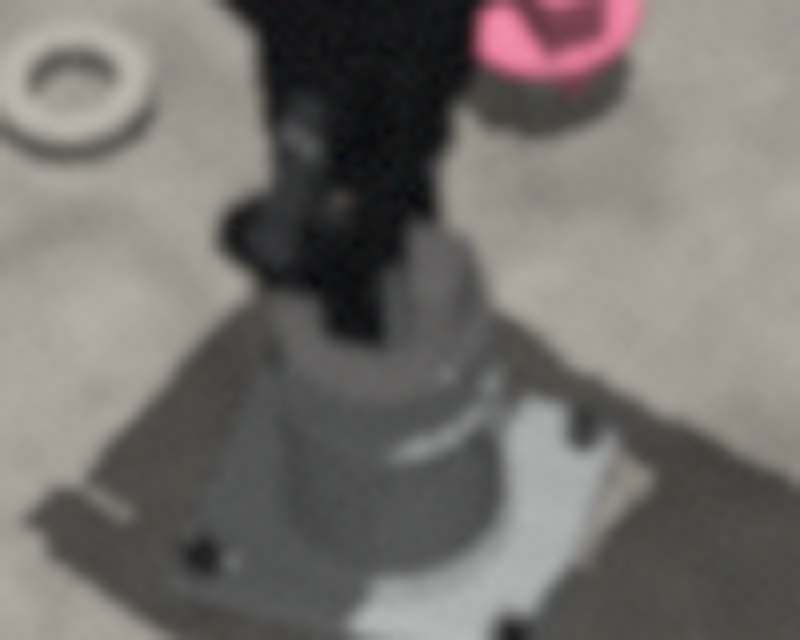

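View pics/w19.png

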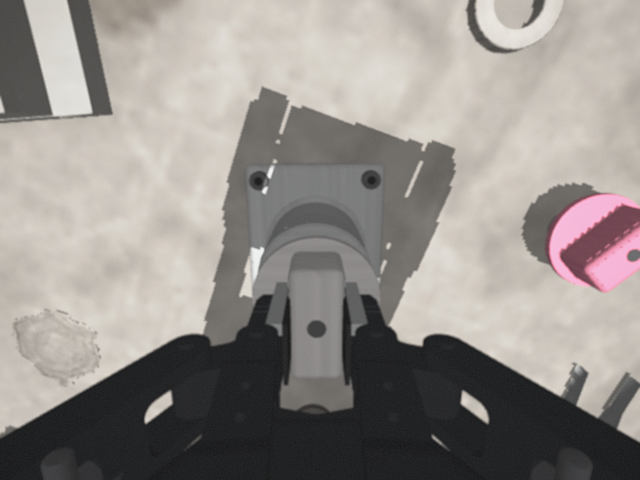

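```bash
python3 - <<'E'
from h import *
f=load("w19");crop(f,"w19c.png",230,155,400,275,4.5)
E
```

```text
(no output)
```

View pics/w19c.png

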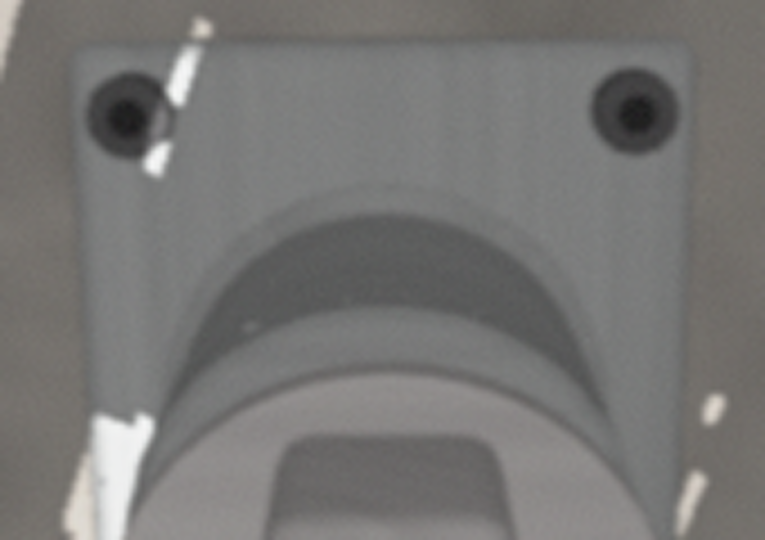

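```bash
python3 - <<'E'
from h import *
f=load("w19");c=lambda x,y:(230+x/4.5,155+y/4.5)
t=np.array([554.06,34.35,0]);y=.3445;X=np.array([np.cos(y),np.sin(y),0]);Y=np.array([np.sin(y),-np.cos(y),0])
for n,p,z in(("rim",(385,305),66),("flange top",(390,375),89.5),("base cyl",(385,213),8),("plateL",(76,45),8),("plateR",(690,42),8),("scrL",(127,115),14),("scrR",(635,110),14)):
    q=at(f,*c(*p),z)-t;print(n,q@X,q@Y)
q=at(f,316.5,329,113.6)-t;print("hole",q@X,q@Y)
E
```

```text
rim 27.19886093690684 -0.10179022287406046
flange top 26.46645782942457 0.3751813734181622
base cyl 25.98516733522738 -0.1872941672552392
plateL 48.35281235713925 -40.71741180250572
plateR 48.658579283543105 39.86612650388979
scrL 39.94922950847242 -33.50148160389596
scrR 40.52574883285854 32.1275249724421
hole -0.36291894365604904 0.264675309629674
```

```bash
python3 -m inch '[{"gripper":0.01,"tx":-0.0004,"ty":-0.0005,"tz":0,"spin":0},{"gripper":0.01,"tx":0,"ty":0,"tz":0.002,"spin":0},{"gripper":0.01,"tx":0,"ty":0,"tz":0.002,"spin":0},{"gripper":0.01,"tx":0,"ty":0,"tz":0.002,"spin":0},{"gripper":0.01,"tx":0,"ty":0,"tz":0.0015,"spin":0},{"gripper":0.01,"tx":0,"ty":0,"tz":0.001,"spin":0},{"gripper":0.01,"tx":0,"ty":0,"tz":0,"spin":0},{"gripper":0.01,"tx":0,"ty":0,"tz":0,"spin":0}]'
python3 - <<'E'
from h import *
s=sense();print(s['eef_pos'],s['tcp_rot'],s['contact_force'],s['wrist_torque'])
E
```

```text
clock: 20.55
eef_pos: [553.2, 34.7, 83.7]
tcp_rot: [-3.142, 0.0, 0.345]
contact_force: [-0.7, -0.1, -2.3]
opening: 0.215
[553.21418264  34.67490976  83.67912436] [-3.14156789e+00  4.41296410e-05  3.44509109e-01] [-0.71963353 -0.12979541 -2.34281481] [ 0.03609946 -0.02725011 -0.01825752]
```

```bash
python3 -m inch '[{"gripper":0.01,"tx":0,"ty":0,"tz":0.002,"spin":0},{"gripper":0.01,"tx":0,"ty":0,"tz":0.002,"spin":0},{"gripper":0.01,"tx":0,"ty":0,"tz":0.002,"spin":0},{"gripper":0.01,"tx":0,"ty":0,"tz":0.002,"spin":0},{"gripper":0.01,"tx":0,"ty":0,"tz":0.001,"spin":0},{"gripper":0.01,"tx":0,"ty":0,"tz":0.0005,"spin":0},{"gripper":0.01,"tx":0,"ty":0,"tz":0,"spin":0},{"gripper":0.01,"tx":0,"ty":0,"tz":0,"spin":0}]'
python3 - <<'E'
from h import *
s=sense();print(s['eef_pos'],s['tcp_rot'],s['contact_force'],s['wrist_torque'])
f=grab_frame("wrist");crop(f,"w21.png",230,155,400,275,4.5)
f=grab_frame("side");crop(f,"s21.png",260,160,360,240,8)
E
```

```text
clock: 21.35
eef_pos: [554.0, 34.7, 74.8]
tcp_rot: [3.141, -0.001, 0.345]
contact_force: [-0.2, -1.1, 7.1]
opening: 0.214
[553.97345824  34.70294408  74.79021733] [ 3.14117077e+00 -1.45748476e-03  3.44517434e-01] [-0.24714355 -1.05854965  7.14112867] [-0.02277691  0.12528837  0.07485579]
```

View pics/s21.png

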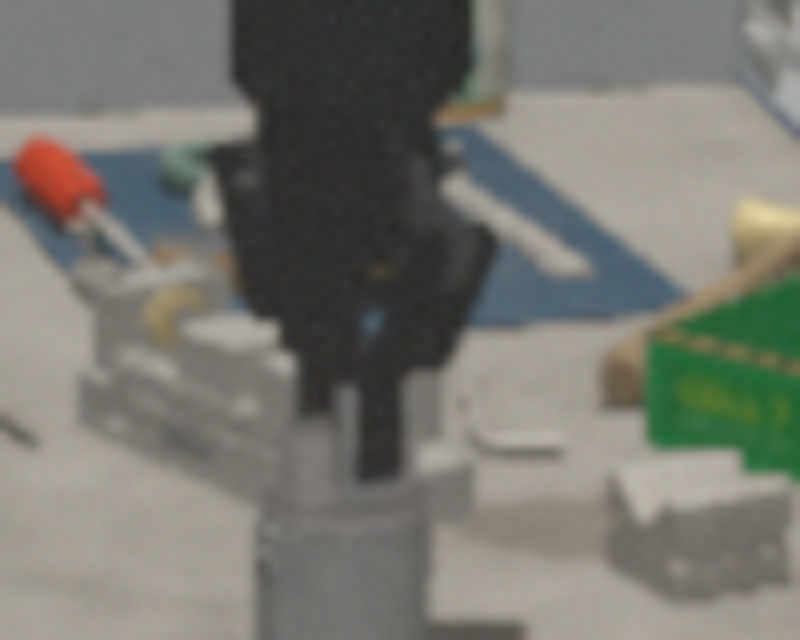

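```bash
python3 -m inch '[{"gripper":0.01,"tx":0,"ty":0,"tz":0.0005,"spin":0},{"gripper":0.01,"tx":0,"ty":0,"tz":0.0005,"spin":0},{"gripper":0.01,"tx":0,"ty":0,"tz":0.0003,"spin":0},{"gripper":0.01,"tx":0,"ty":0,"tz":0,"spin":0},{"gripper":0.01,"tx":0,"ty":0,"tz":0,"spin":2},{"gripper":0.01,"tx":0,"ty":0,"tz":0,"spin":4},{"gripper":0.01,"tx":0,"ty":0,"tz":0,"spin":4},{"gripper":0.01,"tx":0,"ty":0,"tz":0,"spin":0}]'
python3 - <<'E'
from h import *
s=sense();print(s['eef_pos'],s['tcp_rot'],s['contact_force'],s['wrist_torque'],s['qpos'])
E
```

```text
clock: 22.25
eef_pos: [554.3, 34.8, 74.1]
tcp_rot: [3.141, -0.002, 0.168]
contact_force: [-1.5, 0.9, 12.9]
opening: 0.215
[554.27535611  34.84821577  74.08652969] [ 3.14145850e+00 -2.17923959e-03  1.67651341e-01] [-1.53124108  0.8971145  12.90033491] [-0.03600398  0.34783737 -0.04502345] [6.00259715e-02 4.45950215e-01 1.90657345e+00 1.42212586e-04
 7.86887954e-01 1.46307080e+00]
```

```bash
python3 -m inch '[{"gripper":0.01,"tx":0,"ty":0,"tz":0,"spin":5},{"gripper":0.01,"tx":0,"ty":0,"tz":0,"spin":7},{"gripper":0.01,"tx":0,"ty":0,"tz":0,"spin":8},{"gripper":0.01,"tx":0,"ty":0,"tz":0,"spin":8},{"gripper":0.01,"tx":0,"ty":0,"tz":0,"spin":8},{"gripper":0.01,"tx":0,"ty":0,"tz":0,"spin":8},{"gripper":0.01,"tx":0,"ty":0,"tz":0,"spin":8},{"gripper":0.01,"tx":0,"ty":0,"tz":0,"spin":6}]'
python3 - <<'E'
from h import *
s=sense();print(s['eef_pos'],s['tcp_rot'],s['contact_force'],s['wrist_torque'],s['qpos'])
f=grab_frame("wrist");save(f,"w23.png");s=sense();print(s['eef_pos'],s['tcp_rot'],s['contact_force'],s['wrist_torque'])
E
```

```text
clock: 23.05
eef_pos: [554.7, 34.8, 74.1]
tcp_rot: [-3.139, -0.002, -0.848]
contact_force: [0.8, -0.9, 11.5]
opening: 0.213
[554.68211016  34.78919227  74.12974518] [-3.13928244e+00 -1.91951549e-03 -8.47535673e-01] [ 0.82843039 -0.93623252 11.48041587] [-0.22745577  0.08082169  0.05064653] [ 5.99937496e-02  4.46032471e-01  1.90628888e+00 -1.27392586e-04
  7.86269062e-01  2.47841340e+00]
[554.66652076  34.74663552  74.1341001 ] [-3.13931813e+00 -1.85983431e-03 -8.53372304e-01] [-1.13240187  0.83429076 11.90834326] [ 0.05017985  0.22296735 -0.06934079]
```

View pics/w23.png

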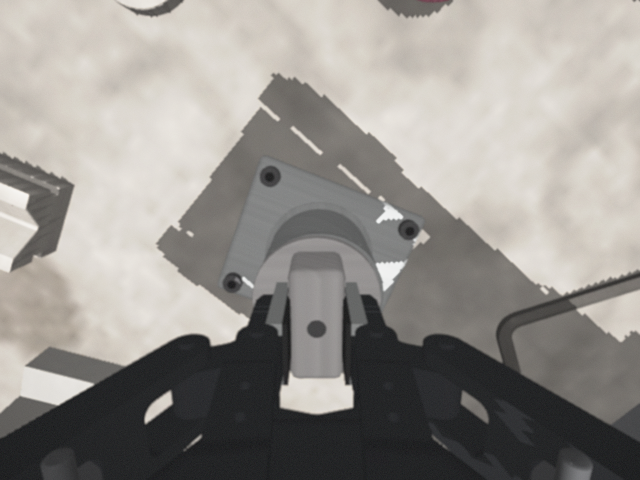

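```bash
python3 -m inch '[{"gripper":0.01,"tx":0,"ty":0,"tz":0,"spin":3},{"gripper":0.01,"tx":0,"ty":0,"tz":0,"spin":3},{"gripper":0.01,"tx":0,"ty":0,"tz":0,"spin":3},{"gripper":0.01,"tx":0,"ty":0,"tz":0,"spin":2},{"gripper":0.01,"tx":0,"ty":0,"tz":0,"spin":1},{"gripper":0.01,"tx":0,"ty":0,"tz":0,"spin":0},{"gripper":0.01,"tx":0,"ty":0,"tz":0,"spin":0},{"gripper":0.01,"tx":0,"ty":0,"tz":0,"spin":0}]'
python3 - <<'E'
from h import *
s=sense();print(s['eef_pos'],s['tcp_rot'],s['contact_force'],s['wrist_torque'],s['qpos'])
E
```

```text
clock: 23.9
eef_pos: [553.6, 34.3, 74.1]
tcp_rot: [-3.141, -0.001, -1.051]
contact_force: [-3.1, -2.1, 16.5]
opening: 0.217
[553.63844471  34.25426485  74.09010181] [-3.14112536e+00 -1.00521654e-03 -1.05127136e+00] [-3.10483118 -2.1286567  16.4905099 ] [-0.59654831  0.79124238  0.11880329] [ 5.95165438e-02  4.45674686e-01  1.90705352e+00 -9.77886233e-04
  7.87999703e-01  2.68227336e+00]
```

```bash
python3 -m inch '[{"gripper":0.01,"tx":0,"ty":0,"tz":0.0003,"spin":1},{"gripper":0.01,"tx":0,"ty":0,"tz":0,"spin":1},{"gripper":0.01,"tx":0,"ty":0,"tz":0,"spin":0},{"gripper":0.01,"tx":0,"ty":0,"tz":0,"spin":0},{"gripper":0.01,"tx":0,"ty":0,"tz":0,"spin":0},{"gripper":0.01,"tx":0,"ty":0,"tz":0,"spin":0},{"gripper":0.01,"tx":0,"ty":0,"tz":0,"spin":0},{"gripper":0.01,"tx":0,"ty":0,"tz":0,"spin":0}]'
python3 - <<'E'
from h import *
s=sense();print(s['eef_pos'],s['tcp_rot'],s['contact_force'],s['wrist_torque'],s['opening'])
f=grab_frame("wrist");save(f,"w25.png");f=grab_frame("side");save(f,"s25.png");crop(f,"s25c.png",220,150,420,300,4);
f=grab_frame("scene");crop(f,"t25.png",250,180,450,330,4)
E
```

```text
clock: 24.7
eef_pos: [553.7, 34.2, 74.0]
tcp_rot: [-3.141, -0.001, -1.085]
contact_force: [-5.0, -2.4, 19.2]
opening: 0.209
[553.6658312   34.23087424  74.04651934] [-3.14119972e+00 -1.34915359e-03 -1.08480838e+00] [-5.02112885 -2.40160216 19.19672843] [-0.51853466  0.94407858  0.70694476] 0.20854669606611723
```

View pics/w25.png

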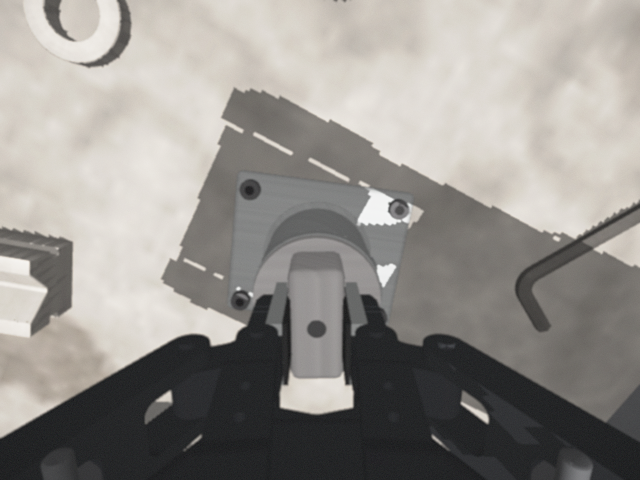

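View pics/s25c.png

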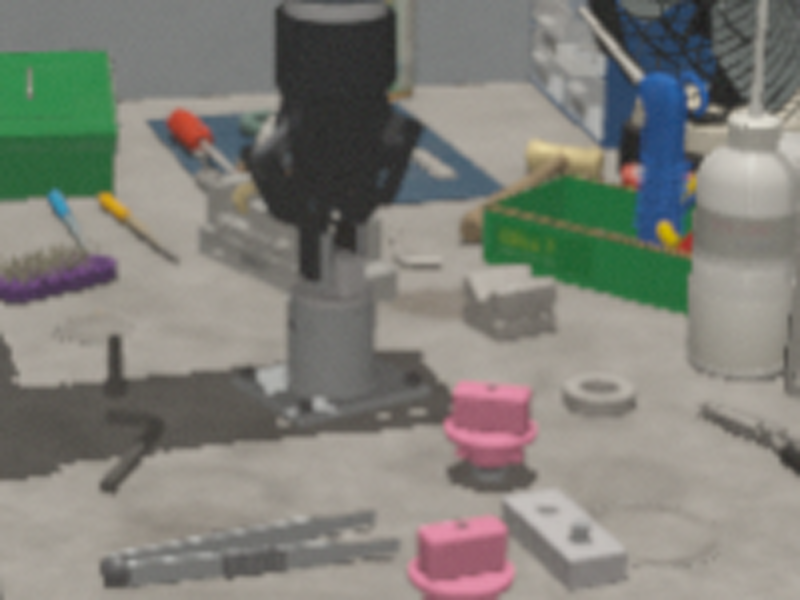

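View pics/t25.png

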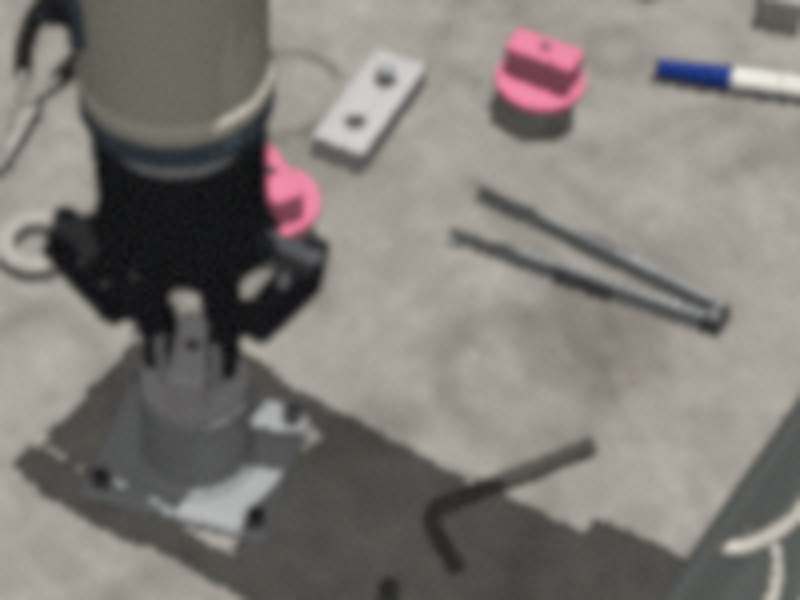

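The yaw moment has risen from about 0 to 0.7 N m, so the cap is at the stop. The flange looks flush and the press force is 19 N. The tongs lie on the bench, and the short pin and the other things look undisturbed.

```bash
python3 - <<'E'
from rig import sign_off,sense
print(sign_off());s=sense();print(s['clock'],s['eef_pos'],s['tcp_rot'],s['contact_force'],s['opening'])
E
```

```text
the job is handed in; nothing more can be done
None
the job is handed in; nothing more can be done
```

The plunger is assembled and handed in at about 24.9 s of the 61 s allowed; the system reports no verdict.

I lifted the long pin out of the stand with the tongs, dropped it down the bore, and laid the tongs back where they had been. The wrist picture showed the pin centred in the bore. Then I took the grey cap by its wing, entered the lugs in the notches, pressed it down and turned it about 80° clockwise to the stop.

**Last checks:**
- **Turn:** the gripper had turned 82° from the notch, and the moment at the wrist rose to 0.7 N m, so the cap is against the stop.
- **Height:** the tool stood at z = 74.0 mm. Flush on the rim should read about 74.1 mm.
- **Press:** the upward force on the tool was 19 N, above the 10 N or so of the spring, so the flange bears on the rim.
- **Grip:** the gripper was still closed on the wing with 80 N set.
- **Centring:** the tool was within about 0.5 mm of the measured mouth centre.
- **Other things:** the last pictures show the tongs flat on the bench, the short pin in the stand, and the rest of what is in view unmoved.

**What disagreed or was not measured:**
- The wrist camera made sizes on the housing 2 to 5% too small. The mouth centre from the different features agreed to within about 1 mm.
- The spring travel and the pin's final depth were not measured directly. I judged them from height and force.

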